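# Put the stacked lids back on the condiment pots

## Robot

A 6-joint arm with a two-finger parallel gripper is mounted at the origin on the work surface. World frame = base frame: x ahead of the robot, y to its left, z up, the work surface at z = 0. Lengths are in m, angles in rad, forces in N, time in s.
With the tool pointing down it reaches from about 0.325 to 0.925 m from the base axis. Payload 3.1 kg.
Tool frame: the origin (TCP) lies midway between the tips of the shut fingers; the grasp point (between the pads) lies 19 mm behind it; z points along the fingers, y is the line along which they close (so a half turn about z gives the same grasp; the last joint's range is limited). The gripper opens to 85 mm and grips with 20 to 120 N. Pads are 22 mm wide; open, the fingers measure 114 mm over their backs; the gripper's body (76 mm by 85 mm) begins 54 mm behind the grasp point. The pads swing forward as they close: fully open they stand 13 mm farther back than shut.
Start: joints at [1, 0.217, 1.613, -0, 1.311, -0.112], TCP at [0.277, 0.56, 0.231] pointing down, gripper open.
Joint ranges: [-2.75, 2.75], [-0.78, 2.1], [0.31, 2.55], [-1.13, 4.27], [0.13, 2.63], [-2.58, 2.58]. Speed limits (rad/s): [2.79, 2.79, 3.14, 3.14, 3.14, 3.14].

## Interface

Orientations are given as a unit quaternion [w, x, y, z].
In Python, from cell import * gives the robot as it stands.
- The arm moves only by the tool send_rows, never from a script. Its argument "plan" is a list of rows, each an object with "linear": the shift along the tool's x, y, z as a fraction of full scale, a list of three; "angular": the turn, a rotation vector about the tool's x, y, z as a fraction of full scale, a list of three; "gripper": the closure, from -1 (fully open) to 1 (shut). In form: [{"linear": [dx, dy, dz], "angular": [wx, wy, wz], "gripper": gripper}, ...]. A call has exactly 5 rows; each row is the pose to reach, as a shift and turn from the pose commanded when the call began, along the tool's axes at that moment; what a row does not reach only later rows make up. Full scale, the value 1, is 0.5 m for a shift and pi/2 rad for a turn. A row lasts 1/10 s, in which the tool goes at most 50 mm and 8.59 degrees, less where a joint would pass 70% of its speed; a pose out of reach is approached as far as the arm can. A call with a number of a shift or a turn outside -1 to 1 is refused whole. A call with a gripper value outside its range is refused whole. The fingers move at their own pace and stop on an object; "force" is the grip in N (left out, the last holds). Time passes only in rows, so rows that repeat a pose let the fingers close, or fill a call up. It gives the time, the measured TCP pose, the force, the opening and the grip force at its end, in the units of the state.
- sense(): the state, without advancing time (a new reading comes with each control period).
- camera(name): name is "scene" or "top" or "wrist"; returns (picture, depth): 480x640x3 uint8, red, green, blue; 480x640 float32, m along the optical axis (not along the pixel's ray), 0 where there is no reading.
- camera_params(name): a dict with "mtx" (3x3 intrinsics, pixels), "camera_from_world" (4x4, takes a point from world to camera coordinates). Camera axes: x right, y down, z forward; pixel columns grow to the right and rows downward; lengths in m; the calibration is good to about 2 mm. A picture is of the moment at which its call begins: read the wrist's pose just before it. camera_params takes no time and is no camera call; for the wrist camera it gives the pose at the moment of the call.
- job_done(): hands the job in; it is judged then, once.
Trained networks look in the newest picture that a camera, given by its name, has taken for a name from the list of things; names that differ only in an ending like _2 or _b are one class to them, and where a whole thing is asked for, a point or a joint stands for the part that bears it (a point fixed in the world has none). Each returns a list of dicts, best first, with "conf" (0 to 1); they miss things now and then, are a little off and sometimes report something else, mostly with a low value. They report only what shows in the picture. A call takes as long as a camera call. They do not tell look-alikes from the thing itself.
- boxes_of(camera, name): "rect" ([left, top, right, bottom] in pixels, round what is visible of it).
The state is a dict: "time": time; "q": joint angles; "joint_vel": joint speeds; "effort": joint torques, N m; "position": TCP position; "tcp_rot": TCP orientation; "contact_force": force on the tool from outside, world axes, zero at the start; "ft_torque": the same for the moment, N m; "finger_gap": opening from 0.0 (shut) to 1.0 (fully open); "finger_force": force on a finger pad.
Only numpy, scipy, OpenCV 4.12 (cv2) and the standard library are available. Lean on these libraries where they do the work, as an engineer would, in place of code of your own. Each camera call takes 0.05 s, during which the arm holds its last target. There are 200 camera calls.

## Task

The washed lids of the four condiment pots stand in one stack on the tray. Take the stack apart from the top down and set each lid on the pot it belongs to, by shape and size, so that it sits fully home: flat on the rim, centred, and for the square and oblong pots squarely in line with them. Leave every pot standing where it is, and do not knock the mug or the pile of sauce dishes.

Things in the scene. Friction and masses are not known exactly. Their poses are not given: they have to be found in the camera images.
- lid_small_round: the small round flat steel lid, top of the stack at the start: its cap is round, 36 mm in diameter, and 12 mm thick, with a grey sealing plug 20 mm in diameter, tapering a little, 8 mm deep, centred beneath it (20 mm overall). In the stack its plug stands loosely on the flat top of the lid below (not interlocked), so the cap's edge can be pinched from its two sides between 8 and 20 mm above the origin. Origin: centre of the plug's underside; z up. About 50 g.
- lid_square: the square flat steel lid, second from the top of the stack: its cap is square, 48 x 48 mm, and 12 mm thick, with a grey sealing plug 28 x 28 mm, 8 mm deep, centred beneath it (20 mm overall). In the stack its plug stands loosely on the flat top of the lid below (not interlocked), so the cap's edge can be pinched from its two sides between 8 and 20 mm above the origin. Origin: centre of the plug's underside; z up. About 70 g.
- lid_large_round: the large round flat steel lid, third from the top of the stack: its cap is round, 68 mm in diameter, and 12 mm thick, with a grey sealing plug 46 mm in diameter, tapering a little, 8 mm deep, centred beneath it (20 mm overall). In the stack its plug stands loosely on the flat top of the lid below (not interlocked), so the cap's edge can be pinched from its two sides between 8 and 20 mm above the origin. Origin: centre of the plug's underside; z up. About 110 g.
- lid_oblong: the oblong flat steel lid, bottom of the stack, lying on the tray: its cap is oblong, 112 mm along its own x by 68 mm along its own y, and 12 mm thick, with a grey sealing plug 90 x 46 mm, 8 mm deep, centred beneath it (20 mm overall). Its plug stands on the tray floor, so the cap's edge can be pinched from its two sides between 8 and 20 mm above the origin. Origin: centre of the plug's underside; z up. About 160 g.
- pot_small_round: the small round white ceramic condiment pot with a thin blue line below the rim, empty and open, loose on the tray: outside 36 mm in diameter, 50 mm high, wall 3 mm (mouth 30 mm). Origin: centre of its underside; z up. With its lid home the cap rests flat on the rim, the lid's origin 42 mm above the pot's origin. About 180 g.
- pot_square: the square white ceramic condiment pot with a thin blue line below the rim, empty and open, loose on the tray: outside 48 x 48 mm, sides along its own x and y, 60 mm high, walls 4 mm (mouth 40 x 40 mm). Origin: centre of its underside; z up. With its lid home the cap rests flat on the rim, the lid's origin 52 mm above the pot's origin. About 260 g.
- pot_large_round: the large round white ceramic condiment pot with a thin blue line below the rim, empty and open, loose on the tray: outside 68 mm in diameter, 64 mm high, wall 4 mm (mouth 60 mm). Origin: centre of its underside; z up. With its lid home the cap rests flat on the rim, the lid's origin 56 mm above the pot's origin. About 340 g.
- pot_oblong: the oblong white ceramic condiment pot with a thin blue line below the rim, empty and open, loose on the tray: outside 112 mm along its own x by 68 mm along its own y, 56 mm high, walls 4 mm (mouth 104 x 60 mm). Origin: centre of its underside; z up. With its lid home the cap rests flat on the rim, the lid's origin 48 mm above the pot's origin. About 420 g.
- tea_mug: bystander, leave alone: white mug standing on the tray, 72 mm across, 70 mm high, with a handle; not one of the pots. Origin: centre of its underside.
- sauce_dishes: bystander, leave alone: a pile of small round white sauce dishes standing on the tray, 68 mm across, 43 mm high. Origin: centre of its underside. (The pots, the lid stack, this pile, the mug and a steel spoon all lie on one flat dark brown tray, whose floor is 4 mm above the counter and whose low rim rises to 21 mm.)
Not all that is in view belongs to the job. What is shaped like the pot_oblong but pink is not meant.

How it is judged:
On the way, in this order (a step that is already met when the one before it is completed fails the run):
1. the small round lid is home on the small round pot (horizontal distance between lid_small_round and pot_small_round below 0.01 m and z of lid_small_round in the frame of pot_small_round between 0.039 and 0.045 m and angle between each of lid_small_round, pot_small_round's own z axis and vertical below 0.1 rad), for 0.2 s.
2. the square lid is home on the square pot (horizontal distance between lid_square and pot_square below 0.01 m and z of lid_square in the frame of pot_square between 0.049 and 0.055 m and angle between each of lid_square, pot_square's own z axis and vertical below 0.1 rad and (angle between the x axis of lid_square and the x axis of pot_square, either way round below 0.2 rad or angle between the x axis of lid_square and the y axis of pot_square, either way round below 0.2 rad)), for 0.2 s.
3. the large round lid is home on the large round pot (horizontal distance between lid_large_round and pot_large_round below 0.01 m and z of lid_large_round in the frame of pot_large_round between 0.053 and 0.059 m and angle between each of lid_large_round, pot_large_round's own z axis and vertical below 0.1 rad), for 0.2 s.
4. the oblong lid is home on the oblong pot (horizontal distance between lid_oblong and pot_oblong below 0.01 m and z of lid_oblong in the frame of pot_oblong between 0.045 and 0.051 m and angle between each of lid_oblong, pot_oblong's own z axis and vertical below 0.1 rad and angle between the x axis of lid_oblong and the x axis of pot_oblong, either way round below 0.2 rad), for 0.2 s.
At the end, for the whole second after the job is handed in: Every lid rests on the pot of its own shape and size: centred within 10 mm, seated height within 3 mm, level within 0.1 rad, square and oblong lids in line with their pots within 0.2 rad. Pots upright and within 30 mm, mug and dish pile within 25 mm of where they began. All at rest (all of step 1 and all of step 2 and all of step 3 and all of step 4 and distance of each of pot_small_round, pot_square, pot_large_round, pot_oblong from where it was at the start of the episode below 0.03 m and linear speed of each of lid_small_round, pot_small_round, lid_square, pot_square, lid_large_round, pot_large_round, lid_oblong, pot_oblong below 0.02 m/s and distance of each of tea_mug, sauce_dishes from where it was at the start of the episode below 0.025 m); the robot touches nothing.
It fails at once if the mug is knocked over or shoved away (angle between tea_mug's own z axis and vertical above 0.5 rad or distance of tea_mug from where it was at the start of the episode above 0.04 m).
It fails at once if the pile of sauce dishes is knocked over or shoved away (angle between sauce_dishes's own z axis and vertical above 0.5 rad or distance of sauce_dishes from where it was at the start of the episode above 0.04 m).
It fails at once if a pot is tipped over (angle between any of pot_small_round, pot_square, pot_large_round, pot_oblong's own z axis and vertical above 0.5 rad).
It also fails if it takes over 125 s, if anything falls off the work surface, if the arm or the gripper's body presses on something with over 40 N, if the wrist force passes 120 N, or if a joint passes its speed limit or range.

## Working session

There is one attempt and no reset: what is moved stays moved. The work goes in short steps, Python scripts to look and compute and a tool call to move; the robot and the scene stay as the last step left them, time stands still between calls to the robot, and variables do not carry over. Pictures are saved under pics/ and viewed, at most 14 in all, crops included, and the job is handed in when it is done.

Besides the shell and the picture viewer there is one more tool, called after "Call:" by a JSON object that holds its "fn" and its "kwargs", one argument or row to a line. send_rows: Moves the arm, as the interface text tells. Its arguments: {"type":"object","properties":{"plan":{"type":"array","items":{"type":"object","properties":{"linear":{"type":"array","items":{"type":"number","minimum":-1,"maximum":1}},"angular":{"type":"array","items":{"type":"number","minimum":-1,"maximum":1}},"gripper":{"type":"number"}}}},"force":{"type":"number"}},"required":["plan"]}

```bash
mkdir -p pics; ls; python3 - <<'E'
from cell import *
import cv2,numpy as np
print(sense())
for n in("top","scene"):
    p,d=camera(n); cv2.imwrite(f"pics/{n}0.png",p[:,:,::-1]); np.savez(f"{n}0.npz",p=p,d=d)
    c=camera_params(n); print(n,c)
    if n=="top":
        for o in "lid_small_round lid_square lid_large_round lid_oblong pot_small_round pot_square pot_large_round pot_oblong tea_mug sauce_dishes".split():
            print(o,[(np.round(b["rect"]).tolist(),round(b["conf"],2)) for b in boxes_of(n,o)])
E
```

```text
pics
{'time': 0.0, 'q': array([ 9.99777957e-01,  2.17775651e-01,  1.61494659e+00,  9.31601588e-07,
        1.31132524e+00, -1.12196526e-01]), 'joint_vel': array([-0.00040927, -0.00286001,  0.00165392, -0.00167885,  0.00107968,
        0.00032605]), 'effort': array([-1.18009079e-04, -3.96841121e+01, -3.03854871e+01, -1.14205498e-04,
        9.57899261e-03, -4.60782719e-07]), 'position': array([0.2763331 , 0.55966602, 0.22994846]), 'tcp_rot': array([-4.11611042e-04,  2.27403864e-01,  9.73799762e-01, -1.15634210e-03]), 'contact_force': array([-0.24247471,  0.15784121, -0.40054307]), 'ft_torque': array([-0.05822878,  0.05747482,  0.0491973 ]), 'finger_force': 0.0, 'finger_gap': 1.0007394007253223}
top {'mtx': array([[570.1760022 ,   0.        , 319.85210724],
       [  0.        , 570.1760022 , 241.35335414],
       [  0.        ,   0.        ,   1.        ]]), 'camera_from_world': array([[-0.02539592, -0.99960298, -0.01220353,  0.11794932],
       [-0.99646245,  0.02629061, -0.07982098,  0.55531607],
       [ 0.08011012,  0.01013323, -0.99673451,  1.18464014],
       [ 0.        ,  0.  
[... 403 characters left out ...]
nd [([317.0, 274.0, 348.0, 303.0], 0.59), ([246.0, 264.0, 276.0, 298.0], 0.58)]
pot_oblong [([121.0, 159.0, 186.0, 224.0], 0.9), ([315.0, 187.0, 355.0, 241.0], 0.85)]
tea_mug [([235.0, 193.0, 290.0, 233.0], 0.74)]
sauce_dishes [([382.0, 198.0, 417.0, 231.0], 0.7)]
scene {'mtx': array([[488.1145236 ,   0.        , 321.00590284],
       [  0.        , 488.1145236 , 241.90357914],
       [  0.        ,   0.        ,   1.        ]]), 'camera_from_world': array([[-0.78523106,  0.61918782,  0.00431501,  0.35398038],
       [ 0.48058175,  0.61382062, -0.62631097, -0.29349879],
       [-0.39045277, -0.48972511, -0.77956139,  1.16314855],
       [ 0.        ,  0.        ,  0.        ,  1.        ]])}
```

View pics/top0.png

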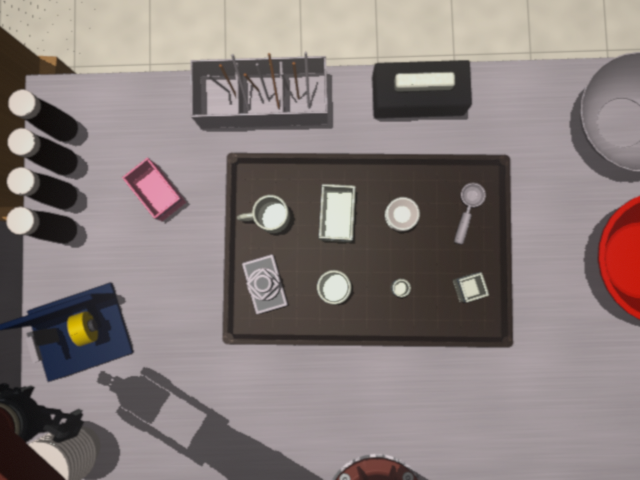

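```bash
python3 - <<'E'
import cv2,numpy as np
p=np.load("top0.npz")["p"][150:330,90:510,::-1]
cv2.imwrite("pics/crop1.png",cv2.resize(p,None,fx=1.9,fy=1.9,interpolation=2))
E
```

```text
(no output)
```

View pics/crop1.png

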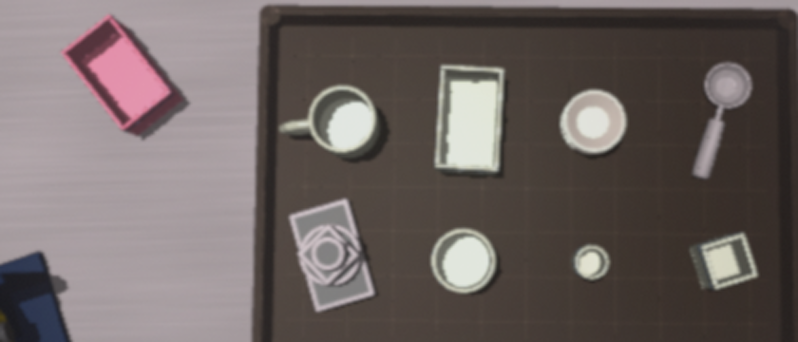

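The stack is at (265,283). The pots are small round (401,288), square (471,288), large round (334,288) and oblong, white (338,213). Things that could be mistaken for them are the pink oblong (155,188), the mug (270,214) and the dish pile (402,214). I choose the white oblong on the tray.

```bash
cat > h.py <<'E'
import numpy as np,cv2
from cell import *
from scipy.spatial.transform import Rotation as R
def cloud(d,c):
    K,T=c["mtx"],c["camera_from_world"]
    v,u=np.mgrid[:d.shape[0],:d.shape[1]]
    P=np.stack([(u-K[0,2])/K[0,0]*d,(v-K[1,2])/K[1,1]*d,d],-1)
    return (P-T[:3,3])@T[:3,:3]      # world
def rect(pts):
    (cx,cy),(w,h),a=cv2.minAreaRect((pts*1000).astype(np.float32))
    if w<h: w,h,a=h,w,a+90
    return f"c=({cx:.1f},{cy:.1f}) size {w:.1f}x{h:.1f} long-axis {((a+90)%180)-90:.1f}"
def quat(q): return R.from_quat([q[1],q[2],q[3],q[0]])
def delta(x,y,z,yaw=None):
    """linear/angular fractions from the current pose to tool-down target whose closing axis y lies at yaw (deg, mod 180)"""
    s=sense(); r=quat(s["tcp_rot"]); p=s["position"]
    l=r.inv().apply(np.array([x,y,z])-p)/0.5
    a=np.zeros(3)
    if yaw is not None:
        best=None
        for k in(0,180):
            t=np.radians(yaw+k); Y=np.array([np.cos(t),np.sin(t),0]);Z=np.array([0,0,-1.]);X=np.cross(Y,Z)
            v=(r.inv()*R.from_matrix(np.stack([X,Y,Z],1))).as_rotvec()
            if best is None or np.linalg.norm(v)<np.linalg.norm(best): best=v
        a=best/(np.pi/2)
    print("lin",np.round(l,4).tolist(),"ang",np.round(a,4).tolist())
    return l,a
def look(cam,boxes):
    p,d=camera(cam); W=cloud(d,camera_params(cam)); return p,d,W
def show():
    s=sense(); Y=quat(s["tcp_rot"]).as_matrix()[:,1]
    print("t",round(s["time"],2),"pos",np.round(s["position"]*1000,1),"yaw",round(np.degrees(np.arctan2(Y[1],Y[0])),1),"gap",round(float(s["finger_gap"]),3),"ff",round(float(s["finger_force"]),1),"F",np.round(s["contact_force"],1),"q",np.round(s["q"],2))
E
python3 - <<'E'
from h import *
show()
B=dict(stack=(238,250,292,318),pot_small=(385,275,415,300),pot_square=(448,268,490,306),pot_large=(312,266,354,308),pot_oblong=(315,182,358,245),mug=(235,190,293,236),dishes=(380,194,424,234))
for cam in("top","scene"):
    f=np.load(cam+"0.npz"); W=cloud(f["d"],camera_params(cam)); ok=f["d"]>0
    if cam=="top":
        tray=W[240:260,300:450]; print("tray z",np.median(tray[...,2]))
        ctr={}
        for n,(a,b,c,d) in B.items():
            P=W[b:d,a:c][ok[b:d,a:c]]; z=P[:,2]; zt=np.percentile(z[z>.015],97)
            lv=[.084,.064,.044,.024] if n=="stack" else [zt]
            for t in lv:
                Q=P[abs(z-t)<.006]; print(n,"z",round(t*1000,1),len(Q),rect(Q[:,:2])); ctr[n,round(t,3)]=Q[:,:2].mean(0)
    else:
        for (n,t),c in ctr.items():
            m=ok&(np.hypot(*(W[...,:2]-c).transpose(2,0,1))<.08)&(abs(W[...,2]-t)<.005)
            print(n,t,m.sum(),rect(W[m][:,:2]) if m.sum()>5 else "")
E
```

```text
t 0.6 pos [276.8 560.4 231.3] yaw 63.7 gap 1.0 ff 0.0 F [0.  0.1 0.2] q [ 1.    0.22  1.61  0.    1.31 -0.11]
tray z 0.003452030319097147
stack z 84.0 244 c=(472.4,221.6) size 34.3x34.2 long-axis -59.3
stack z 64.0 303 c=(471.9,223.5) size 47.9x47.6 long-axis 43.5
stack z 44.0 269 c=(471.4,223.9) size 66.5x66.2 long-axis -29.0
stack z 24.0 864 c=(471.6,223.9) size 112.2x68.5 long-axis 15.2
pot_small z 56.5 66 c=(455.6,-59.7) size 34.8x32.6 long-axis 88.5
pot_square z 66.2 165 c=(453.6,-205.0) size 48.3x48.1 long-axis -74.0
pot_large z 70.8 160 c=(461.2,78.8) size 64.9x64.7 long-axis 88.6
pot_oblong z 62.4 288 c=(616.0,67.6) size 112.4x67.7 long-axis -4.8
mug z 75.7 200 c=(617.0,205.3) size 70.3x70.0 long-axis -0.0
dishes z 49.4 266 c=(610.2,-69.0) size 67.0x65.8 long-axis 87.0
stack 0.084 325 c=(470.9,220.0) size 35.8x34.6 long-axis 8.7
stack 0.064 409 c=(471.3,222.3) size 48.0x48.0 long-axis -47.1
stack 0.044 421 c=(475.6,226.2) size 67.2x54.8 long-axis -50.0
stack 0.024 1031 c=(465.2,245.3) size 116.5x112.6 long-axis 11.5
pot_small 0.057 84 c=(454.4,-61.9) size 37.2x34.0 long-axis 53.0
pot_square 0.066 177 c=(451.7,-207.4) size 51.5x50.0 long-axis -73.5
pot_large 0.071 233 c=(460.0,77.1) size 67.4x66.4 long-axis 37.6
pot_oblong 0.062 520 c=(613.9,65.3) size 112.9x70.3 long-axis -4.7
mug 0.076 389 c=(614.7,202.5) size 72.9x69.4 long-axis 53.4
dishes 0.049 298 c=(607.0,-72.4) size 66.8x66.3 long-axis -77.2
```

View pics/scene0.png

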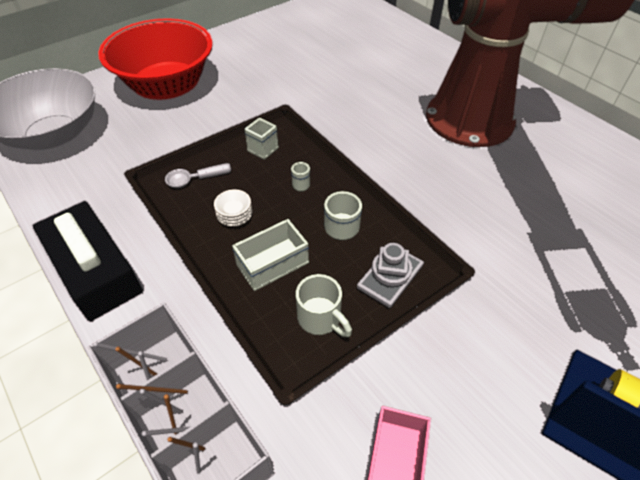

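```bash
python3 - <<'E'
from h import *
delta(.4716,.2212,.16,43.5)
f=np.load("top0.npz"); W=cloud(f["d"],camera_params("top"))
for r in (265,285,300):
    print(r,[(round(x*1000),round(y*1000),round(z*1000)) for x,y,z in W[r,224:246]])
E
```

```text
lin [-0.6498, -0.4358, 0.1426] ang [0.0, -0.0, 0.2246]
265 [(514, 308, 19), (513, 306, 22), (514, 305, 14), (513, 302, 19), (513, 299, 21), (513, 298, 16), (513, 296, 18), (513, 295, 12), (513, 293, 11), (514, 291, 7), (513, 289, 7), (514, 287, 3), (513, 285, 5), (514, 283, 2), (513, 281, 3), (513, 279, 4), (513, 277, 1), (513, 275, 1), (512, 269, 22), (512, 268, 20), (512, 264, 28), (512, 263, 23)]
285 [(471, 308, 20), (471, 307, 18), (471, 304, 24), (471, 302, 21), (471, 300, 21), (471, 299, 15), (471, 297, 11), (471, 296, 7), (471, 294, 5), (471, 292, 4), (471, 290, 6), (471, 287, 7), (471, 286, 4), (471, 284, 4), (471, 281, 4), (471, 280, 0), (470, 277, 3), (470, 275, 6), (470, 273, 5), (470, 271, 3), (470, 269, 4), (470, 266, 6)]
300 [(440, 310, 16), (440, 306, 23), (440, 305, 21), (440, 302, 21), (439, 301, 17), (439, 300, 10), (439, 297, 13), (439, 297, 4), (439, 294, 7), (439, 293, 4), (439, 290, 4), (439, 288, 5), (439, 287, -2), (439, 284, 6), (439, 282, 4), (438, 281, -4), (438, 278, 3), (438, 275, 5), (438, 273, 4), (438, 272, -1), (438, 270, 0), (438, 267, 2)]
```

Call:
{"fn": "send_rows", "kwargs": {
  "plan": [
    {"linear": [-0.08,-0.054,0.01],"angular": [0,0,0.08],"gripper": -0.3},
    {"linear": [-0.16,-0.108,0.02],"angular": [0,0,0.16],"gripper": -0.3},
    {"linear": [-0.24,-0.162,0.03],"angular": [0,0,0.2246],"gripper": -0.3},
    {"linear": [-0.32,-0.216,0.04],"angular": [0,0,0.2246],"gripper": -0.3},
    {"linear": [-0.4,-0.27,0.05],"angular": [0,0,0.2246],"gripper": -0.3}
  ],
  "force": 40
}}

```text
time: 1.1
position: [0.397, 0.3492, 0.2064]
tcp_rot: [0.0, 0.395, 0.919, 0.0]
contact_force: [0.3, -0.0, -0.8]
finger_gap: 0.65
finger_force: 0.0
```

```bash
python3 -c "
from h import *
show(); delta(.4716,.2212,.16,43.5)"
```

```text
t 1.1 pos [397.  349.2 206.4] yaw 43.5 gap 0.65 ff 0.0 F [ 0.3 -0.  -0.8] q [ 0.59  0.03  1.86 -0.    1.24 -0.17]
lin [-0.2884, -0.0682, 0.0929] ang [0.0006, 0.0002, 0.0003]
```

Call:
{"fn": "send_rows", "kwargs": {
  "plan": [
    {"linear": [-0.08,-0.02,0.025],"gripper": -0.3},
    {"linear": [-0.16,-0.04,0.05],"gripper": -0.3},
    {"linear": [-0.24,-0.06,0.08],"gripper": -0.3},
    {"linear": [-0.2884,-0.0682,0.0929],"gripper": -0.3},
    {"linear": [-0.2884,-0.0682,0.0929],"gripper": -0.3}
  ]
}}

```text
validation failed for argument at $.pl...
```

```bash
python3 - <<'E'
from h import *
show(); delta(.4716,.2212,.0645,43.5)
p,d=camera("wrist"); cv2.imwrite("pics/w1.png",p[:,:,::-1]); W=cloud(d,camera_params("wrist"))
for t in (.084,.064,.044,.024):
    m=(d>0)&(abs(W[...,2]-t)<.005)&(np.hypot(W[...,0]-.4716,W[...,1]-.222)<.072)
    print(t,m.sum(),rect(W[m][:,:2]) if m.sum()>5 else"")
E
```

```text
t 1.1 pos [397.  349.2 206.4] yaw 43.5 gap 0.65 ff 0.0 F [ 0.3 -0.  -0.8] q [ 0.59  0.03  1.86 -0.    1.24 -0.17]
lin [-0.2884, -0.0684, 0.2839] ang [0.0006, 0.0002, 0.0003]
0.084 1130 c=(473.8,213.9) size 35.2x35.0 long-axis -43.2
0.064 1317 c=(472.7,216.3) size 48.2x48.1 long-axis 41.4
0.044 1158 c=(468.6,221.3) size 66.7x54.8 long-axis 38.6
0.024 2244 c=(468.0,237.1) size 112.4x109.8 long-axis -74.7
```

View pics/w1.png

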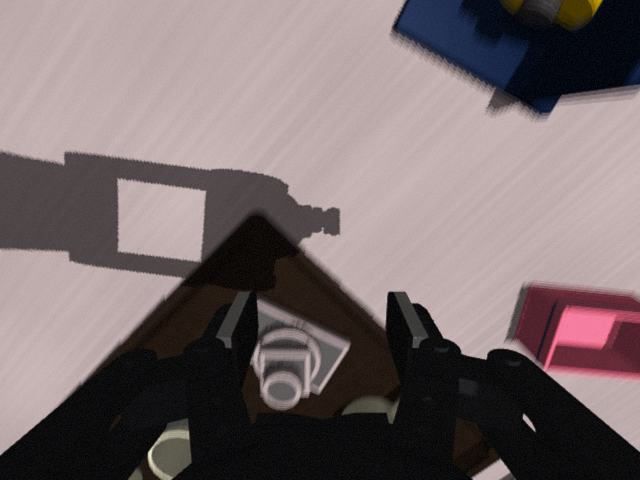

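The wrist view shows the open fingers, with the stack at (285,370) between them. The tray corner is at (258,215), and the pink decoy is at the right, around (580,330). The move was refused because it lacked "angular", so I resend it.

Call:
{"fn": "send_rows", "kwargs": {
  "plan": [
    {"linear": [-0.08,-0.02,0.025],"angular": [0,0,0],"gripper": -0.3},
    {"linear": [-0.16,-0.04,0.05],"angular": [0,0,0],"gripper": -0.3},
    {"linear": [-0.24,-0.06,0.08],"angular": [0,0,0],"gripper": -0.3},
    {"linear": [-0.2884,-0.0682,0.0929],"angular": [0,0,0],"gripper": -0.3},
    {"linear": [-0.2884,-0.0682,0.0929],"angular": [0,0,0],"gripper": -0.3}
  ]
}}

```text
time: 1.65
position: [0.4716, 0.2202, 0.1588]
tcp_rot: [-0.0, 0.397, 0.918, -0.001]
contact_force: [-0.3, -0.9, 0.4]
finger_gap: 0.655
finger_force: 0.0
```

```bash
python3 - <<'E'
from h import *
sense()
camera("top") # settle
show(); delta(.4716,.2212,.0645,43.5)
c=camera_params("wrist"); p,d=camera("wrist"); W=cloud(d,c)
for t in (.084,.064,.044,.024):
    m=(d>0)&(abs(W[...,2]-t)<.005)&(np.hypot(W[...,0]-.4716,W[...,1]-.222)<.072)
    print(t,m.sum(),rect(W[m][:,:2]) if m.sum()>5 else"")
E
```

```text
t 1.7 pos [471.1 221.8 159.5] yaw 43.3 gap 0.645 ff 0.0 F [ 0.8  0.2 -0.2] q [ 0.3   0.07  1.92  0.    1.15 -0.45]
lin [-0.0017, 0.0001, 0.1899] ang [-0.0005, -0.0005, -0.002]
0.084 2269 c=(471.2,221.5) size 35.2x35.1 long-axis -47.6
0.064 2274 c=(470.3,223.5) size 48.4x48.0 long-axis -47.4
0.044 1645 c=(465.4,228.1) size 67.2x54.1 long-axis 44.5
0.024 5358 c=(470.3,223.7) size 112.4x68.1 long-axis 14.9
```

Call:
{"fn": "send_rows", "kwargs": {
  "plan": [
    {"linear": [0,0,0.06],"angular": [0,0,0],"gripper": -0.3},
    {"linear": [0,0,0.12],"angular": [0,0,0],"gripper": -0.3},
    {"linear": [0,0,0.16],"angular": [0,0,0],"gripper": -0.3},
    {"linear": [0,0,0.19],"angular": [0,0,0],"gripper": -0.3},
    {"linear": [0,0,0.19],"angular": [0,0,0],"gripper": -0.3}
  ]
}}

```text
time: 2.25
position: [0.4683, 0.2236, 0.063]
tcp_rot: [-0.002, 0.394, 0.919, -0.001]
contact_force: [0.2, 0.1, 0.0]
finger_gap: 0.655
finger_force: 0.0
```

```bash
python3 - <<'E'
from h import *
show()
p,d=camera("scene"); cv2.imwrite("pics/s2.png",cv2.resize(p[200:330,310:480,::-1],None,fx=4,fy=4))
E
```

```text
t 2.25 pos [468.3 223.6  63. ] yaw 43.6 gap 0.655 ff 0.0 F [0.2 0.1 0. ] q [ 0.31  0.21  1.97  0.    0.96 -0.45]
```

View pics/s2.png

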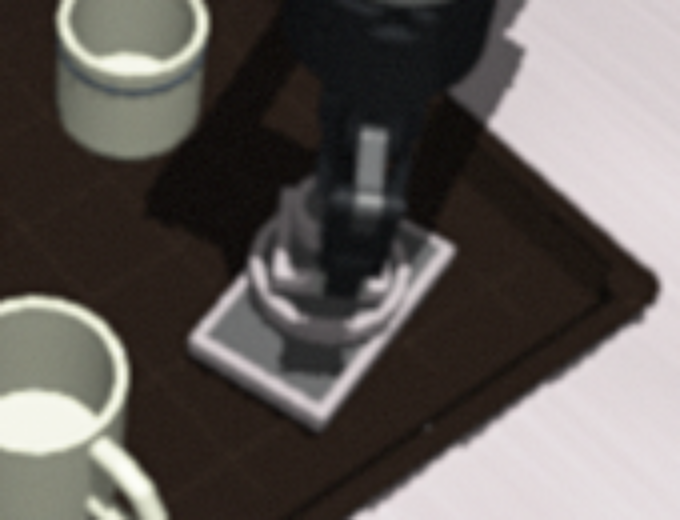

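The fingers straddle the small lid and touch nothing. Next I close them.

Call:
{"fn": "send_rows", "kwargs": {
  "plan": [
    {"linear": [0,0,0],"angular": [0,0,0],"gripper": 0.0},
    {"linear": [0,0,0],"angular": [0,0,0],"gripper": 0.15},
    {"linear": [0,0,0],"angular": [0,0,0],"gripper": 0.3},
    {"linear": [0,0,0],"angular": [0,0,0],"gripper": 0.4},
    {"linear": [0,0,0],"angular": [0,0,0],"gripper": 0.5}
  ]
}}

```text
time: 2.8
position: [0.4722, 0.2234, 0.0666]
tcp_rot: [0.001, 0.395, 0.919, 0.001]
contact_force: [-1.3, 0.6, 6.7]
finger_gap: 0.401
finger_force: 40.1
```

Call:
{"fn": "send_rows", "kwargs": {
  "plan": [
    {"linear": [0,0,0],"angular": [0,0,0],"gripper": 0.5},
    {"linear": [0,0,-0.03],"angular": [0,0,0],"gripper": 0.5},
    {"linear": [0,0,-0.08],"angular": [0,0,0],"gripper": 0.5},
    {"linear": [0,0,-0.13],"angular": [0,0,0],"gripper": 0.5},
    {"linear": [0,0,-0.13],"angular": [0,0,0],"gripper": 0.5}
  ]
}}

```text
time: 3.3
position: [0.474, 0.2236, 0.1339]
tcp_rot: [0.003, 0.395, 0.919, 0.003]
contact_force: [-0.2, -0.4, -0.5]
finger_gap: 0.399
finger_force: 40.0
```

```bash
python3 - <<'E'
from h import *
camera("top")
show()
c=camera_params("wrist");p,d=camera("wrist"); cv2.imwrite("pics/w2.png",p[:,:,::-1]);W=cloud(d,c)
m=(d>0)&(W[...,2]>.11)&(np.hypot(W[...,0]-.4716,W[...,1]-.222)<.018)
P=W[m]; print(m.sum(),np.histogram(P[:,2],12)); z=np.median(P[:,2]); print(z,rect(P[abs(P[:,2]-z)<.006][:,:2]))
delta(.455,-.0608,.135,43.5)
E
```

```text
t 3.35 pos [472.6 223.1 131.9] yaw 43.5 gap 0.395 ff 40.0 F [-0.9 -0.6  0.1] q [ 0.31  0.11  1.94 -0.    1.09 -0.45]
13122 (array([ 147,  626, 5224,  130,  284,  138,    1,    0,    0,  967, 2657,
       2948]), array([0.13204463, 0.1396064 , 0.14716818, 0.15472995, 0.16229172,
       0.16985349, 0.17741527, 0.18497704, 0.19253881, 0.20010058,
       0.20766236, 0.21522413, 0.2227859 ]))
0.20361990101231037 c=(464.4,231.4) size 25.4x3.3 long-axis 43.0
lin [-0.3891, -0.4136, -0.0099] ang [0.0008, 0.0004, -0.0002]
```

View pics/w2.png

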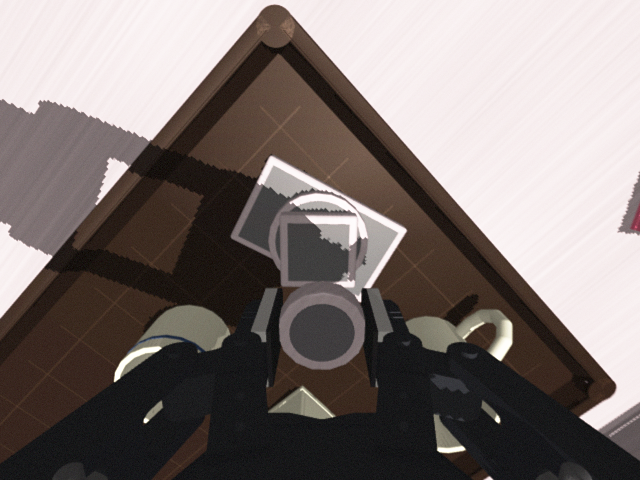

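The small lid is held between the pads at (322,325). The square lid at (320,250) and the rest of the stack are undisturbed. I carry it to the small pot.

Call:
{"fn": "send_rows", "kwargs": {
  "plan": [
    {"linear": [-0.06,-0.064,-0.005],"angular": [0,0,0],"gripper": 0.5},
    {"linear": [-0.12,-0.13,-0.01],"angular": [0,0,0],"gripper": 0.5},
    {"linear": [-0.185,-0.195,-0.01],"angular": [0,0,0],"gripper": 0.5},
    {"linear": [-0.25,-0.265,-0.01],"angular": [0,0,0],"gripper": 0.5},
    {"linear": [-0.315,-0.335,-0.01],"angular": [0,0,0],"gripper": 0.5}
  ]
}}

```text
time: 3.9
position: [0.4559, -0.0083, 0.133]
tcp_rot: [-0.001, 0.394, 0.919, -0.0]
contact_force: [1.0, 0.2, -0.4]
finger_gap: 0.4
finger_force: 40.1
```

```bash
cat >> h.py <<'E'
def held(r,topoff,band=.005):
    """centre of the held cap's top relative to the TCP, tool frame (mm)"""
    P0=[];s=sense();c=camera_params("wrist");p,d=camera("wrist");W=cloud(d,c)
    T=quat(s["tcp_rot"]).inv().apply((W-s["position"]).reshape(-1,3)).reshape(W.shape)
    m=(d>0)&(abs(T[...,2]+topoff)<band)&(np.hypot(T[...,0],T[...,1])<r)
    print("held",m.sum(),rect(T[m][:,:2]),"z",np.round(np.median(T[m][:,2])*1000,1)); return W,d,p
E
python3 - <<'E'
from h import *
camera("top");camera("top")
show(); W,d,p=held(.02,.0195)
m=(d>0)&(abs(W[...,2]-.054)<.005)&(np.hypot(W[...,0]-.455,W[...,1]+.061)<.03); print(m.sum(),rect(W[m][:,:2]) if m.sum()>9 else"")
delta(.455,-.0608,.12,43.5)
E
```

```text
t 4.0 pos [456.2 -11.6 133.2] yaw 43.1 gap 0.399 ff 40.1 F [ 0.1  1.1 -0.7] q [-0.18 -0.03  2.08 -0.    1.1  -0.93]
held 5765 c=(-1.3,0.2) size 36.5x34.5 long-axis 0.2 z -16.9
406 c=(446.9,-55.5) size 35.0x17.8 long-axis 58.1
lin [-0.0736, -0.0724, 0.0263] ang [-0.0012, -0.0015, -0.0038]
```

Call:
{"fn": "send_rows", "kwargs": {
  "plan": [
    {"linear": [-0.07,-0.072,0.026],"angular": [0,0,0],"gripper": 0.5},
    {"linear": [-0.071,-0.072,0.07],"angular": [0,0,0],"gripper": 0.5},
    {"linear": [-0.071,-0.072,0.11],"angular": [0,0,0],"gripper": 0.5},
    {"linear": [-0.071,-0.072,0.13],"angular": [0,0,0],"gripper": 0.5},
    {"linear": [-0.071,-0.072,0.13],"angular": [0,0,0],"gripper": 0.5}
  ]
}}

```text
time: 4.55
position: [0.4538, -0.0557, 0.0674]
tcp_rot: [-0.003, 0.394, 0.919, -0.0]
contact_force: [0.6, -0.0, -0.3]
finger_gap: 0.395
finger_force: 40.2
```

```bash
python3 - <<'E'
from h import *
camera("top");camera("top")
show(); W,d,p=held(.02,.018); delta(.454,-.06,.0485,43.5)
p,d=camera("scene"); cv2.imwrite("pics/s3.png",cv2.resize(p[110:240,230:400,::-1],None,fx=4,fy=4))
E
```

```text
t 4.65 pos [456.1 -56.5  69.7] yaw 43.6 gap 0.397 ff 40.2 F [ 0.2 -0.8 -0.9] q [-0.28  0.08  2.11  0.    0.95 -1.04]
held 5851 c=(-1.3,0.2) size 36.4x34.5 long-axis -0.1 z -16.8
lin [-0.0009, -0.0084, 0.0438] ang [0.0004, 0.0005, 0.0008]
```

View pics/s3.png

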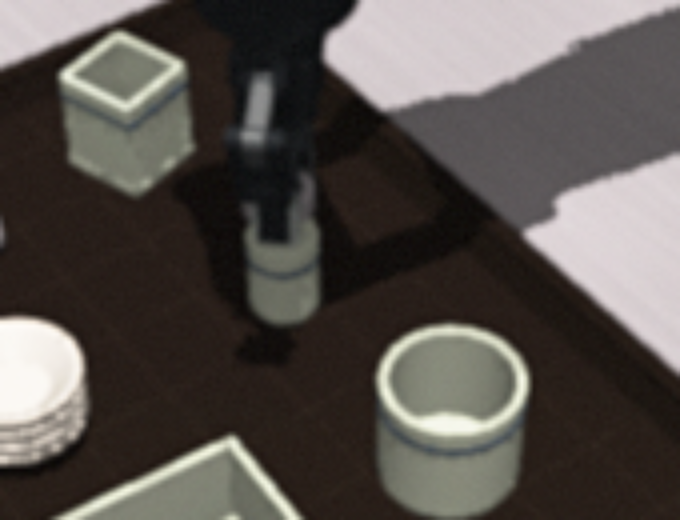

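Call:
{"fn": "send_rows", "kwargs": {
  "plan": [
    {"linear": [-0.003,-0.007,0],"angular": [0,0,0],"gripper": 0.5},
    {"linear": [-0.003,-0.007,0.01],"angular": [0,0,0],"gripper": 0.5},
    {"linear": [-0.003,-0.007,0.02],"angular": [0,0,0],"gripper": 0.5},
    {"linear": [-0.003,-0.007,0.03],"angular": [0,0,0],"gripper": 0.5},
    {"linear": [-0.003,-0.007,0.036],"angular": [0,0,0],"gripper": 0.5}
  ]
}}

```text
time: 5.25
position: [0.4543, -0.0607, 0.0512]
tcp_rot: [-0.0, 0.395, 0.919, 0.0]
contact_force: [-0.6, 1.1, 1.7]
finger_gap: 0.398
finger_force: 40.8
```

Call:
{"fn": "send_rows", "kwargs": {
  "plan": [
    {"linear": [0,0,0.002],"angular": [0,0,0],"gripper": 0.5},
    {"linear": [0,0,0.004],"angular": [0,0,0],"gripper": 0.5},
    {"linear": [0,0,0.006],"angular": [0,0,0],"gripper": 0.5},
    {"linear": [0,0,0.006],"angular": [0,0,0],"gripper": 0.5},
    {"linear": [0,0,0.006],"angular": [0,0,0],"gripper": 0.5}
  ]
}}

```text
time: 5.75
position: [0.4546, -0.061, 0.049]
tcp_rot: [0.0, 0.395, 0.919, -0.0]
contact_force: [-0.5, -0.9, 1.9]
finger_gap: 0.4
finger_force: 41.3
```

```bash
python3 - <<'E'
from h import *
show();camera("top");show(); held(.02,.018)
p,d=camera("scene"); cv2.imwrite("pics/s4.png",cv2.resize(p[130:230,260:360,::-1],None,fx=4,fy=4))
E
```

```text
t 5.75 pos [454.6 -61.   49. ] yaw 43.5 gap 0.4 ff 41.3 F [-0.5 -0.9  1.9] q [-0.29  0.12  2.12 -0.    0.91 -1.05]
t 5.8 pos [454.7 -61.   49. ] yaw 43.5 gap 0.4 ff 41.3 F [-0.8  0.5  1.5] q [-0.29  0.12  2.12 -0.    0.91 -1.05]
held 5844 c=(-1.1,0.2) size 36.7x34.5 long-axis 0.6 z -16.8
```

Call:
{"fn": "send_rows", "kwargs": {
  "plan": [
    {"linear": [0,0,0.002],"angular": [0,0,0],"gripper": 0.5},
    {"linear": [0,0,0.002],"angular": [0,0,0],"gripper": 0.1},
    {"linear": [0,0,0.002],"angular": [0,0,0],"gripper": -0.2},
    {"linear": [0,0,0.002],"angular": [0,0,0],"gripper": -0.3},
    {"linear": [0,0,-0.02],"angular": [0,0,0],"gripper": -0.3}
  ]
}}

```text
time: 6.4
position: [0.4528, -0.0603, 0.0576]
tcp_rot: [-0.002, 0.395, 0.919, -0.0]
contact_force: [-0.9, 0.9, 0.1]
finger_gap: 0.645
finger_force: 0.0
```

Call:
{"fn": "send_rows", "kwargs": {
  "plan": [
    {"linear": [0,0,-0.06],"angular": [0,0,0],"gripper": -0.3},
    {"linear": [0,0,-0.12],"angular": [0,0,0],"gripper": -0.3},
    {"linear": [0,0,-0.2],"angular": [0,0,0],"gripper": -0.3},
    {"linear": [0,0,-0.2],"angular": [0,0,0],"gripper": -0.3},
    {"linear": [0,0,-0.2],"angular": [0,0,0],"gripper": -0.3}
  ]
}}

```text
time: 6.9
position: [0.4557, -0.0611, 0.1608]
tcp_rot: [0.002, 0.395, 0.919, 0.0]
contact_force: [-0.2, 0.5, -0.6]
finger_gap: 0.654
finger_force: 0.0
```

```bash
python3 - <<'E'
from h import *
show()
c=camera_params("wrist");p,d=camera("wrist");cv2.imwrite("pics/w5.png",p[:,:,::-1]);W=cloud(d,c)
m=(d>0)&(abs(W[...,2]-.066)<.005)&(np.hypot(W[...,0]-.455,W[...,1]+.061)<.03); print(m.sum(),rect(W[m][:,:2]),np.median(W[m][:,2]),np.std(W[m][:,2]))
delta(.471,.223,.15,43.3)
E
```

```text
t 6.9 pos [455.7 -61.1 160.8] yaw 43.5 gap 0.654 ff 0.0 F [-0.2  0.5 -0.6] q [-0.29 -0.07  2.06  0.    1.15 -1.05]
1953 c=(455.7,-62.0) size 35.0x34.9 long-axis 42.3 0.06553079704009271 0.0008130418131887734
lin [0.3889, 0.4148, 0.0182] ang [0.0001, 0.0002, 0.0022]
```

View pics/w5.png

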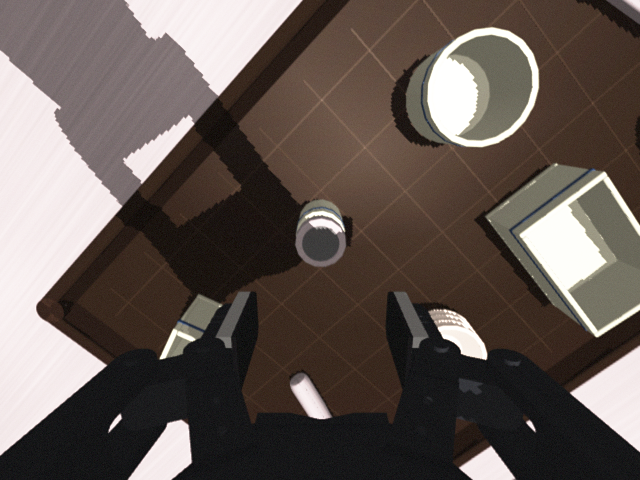

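The small lid is home: its top is at 65.5 mm, level, with its centre at (455.7,-62.0) mm. Next is the square lid.

Call:
{"fn": "send_rows", "kwargs": {
  "plan": [
    {"linear": [0.064,0.068,0.003],"angular": [0,0,0],"gripper": -0.6},
    {"linear": [0.13,0.138,0.006],"angular": [0,0,0],"gripper": -0.6},
    {"linear": [0.197,0.21,0.009],"angular": [0,0,0],"gripper": -0.6},
    {"linear": [0.264,0.281,0.012],"angular": [0,0,0],"gripper": -0.6},
    {"linear": [0.33,0.352,0.015],"angular": [0,0,0],"gripper": -0.6}
  ]
}}

```text
time: 7.45
position: [0.4668, 0.1815, 0.1492]
tcp_rot: [-0.002, 0.395, 0.919, -0.001]
contact_force: [-0.1, -0.3, -0.0]
finger_gap: 0.798
finger_force: 0.0
```

Call:
{"fn": "send_rows", "kwargs": {
  "plan": [
    {"linear": [0.04,0.042,0],"angular": [0,0,0],"gripper": -0.6},
    {"linear": [0.059,0.063,0.003],"angular": [0,0,0],"gripper": -0.6},
    {"linear": [0.059,0.063,0.003],"angular": [0,0,0],"gripper": -0.6},
    {"linear": [0.059,0.063,0.003],"angular": [0,0,0],"gripper": -0.6},
    {"linear": [0.059,0.063,0.003],"angular": [0,0,0],"gripper": -0.6}
  ]
}}

```text
time: 7.95
position: [0.4709, 0.2214, 0.1493]
tcp_rot: [-0.0, 0.396, 0.918, -0.001]
contact_force: [0.5, -0.4, -0.3]
finger_gap: 0.796
finger_force: 0.0
```

```bash
python3 - <<'E'
from h import *
show()
c=camera_params("wrist");p,d=camera("wrist");W=cloud(d,c)
for t in (.064,.044,.024):
    m=(d>0)&(abs(W[...,2]-t)<.004)&(np.hypot(W[...,0]-.4716,W[...,1]-.222)<.072)
    print(t,m.sum(),rect(W[m][:,:2]) if m.sum()>5 else"")
show();delta(.471,.223,.045,43.)
E
```

```text
t 7.95 pos [470.9 221.4 149.3] yaw 43.4 gap 0.796 ff 0.0 F [ 0.5 -0.4 -0.3] q [ 0.3   0.08  1.93 -0.    1.13 -0.45]
0.064 4832 c=(470.2,223.6) size 48.1x47.8 long-axis 42.7
0.044 1792 c=(469.8,224.6) size 67.2x65.2 long-axis 10.1
0.024 5685 c=(470.1,223.4) size 112.1x68.5 long-axis 14.9
t 8.0 pos [471.1 221.5 149.5] yaw 43.4 gap 0.798 ff 0.0 F [ 1.  -0.2  0.5] q [ 0.3   0.08  1.93 -0.    1.13 -0.45]
lin [0.0024, 0.0021, 0.2091] ang [-0.0006, 0.0, 0.0043]
```

Call:
{"fn": "send_rows", "kwargs": {
  "plan": [
    {"linear": [0.0024,0.002,0.06],"angular": [0,0,0.004],"gripper": -0.6},
    {"linear": [0.0024,0.002,0.13],"angular": [0,0,0.004],"gripper": -0.6},
    {"linear": [0.0024,0.002,0.18],"angular": [0,0,0.004],"gripper": -0.6},
    {"linear": [0.0024,0.002,0.208],"angular": [0,0,0.004],"gripper": -0.6},
    {"linear": [0.0024,0.002,0.208],"angular": [0,0,0.004],"gripper": -0.6}
  ]
}}

```text
time: 8.5
position: [0.4693, 0.2231, 0.0438]
tcp_rot: [-0.002, 0.398, 0.917, -0.002]
contact_force: [-1.2, -0.5, -0.0]
finger_gap: 0.797
finger_force: 0.0
```

Call:
{"fn": "send_rows", "kwargs": {
  "plan": [
    {"linear": [0,0,0],"angular": [0,0,0],"gripper": -0.4},
    {"linear": [0,0,0],"angular": [0,0,0],"gripper": -0.25},
    {"linear": [0,0,0],"angular": [0,0,0],"gripper": -0.1},
    {"linear": [0,0,0],"angular": [0,0,0],"gripper": 0.0},
    {"linear": [0,0,0],"angular": [0,0,0],"gripper": 0.2}
  ]
}}

```text
time: 9.0
position: [0.4728, 0.225, 0.0479]
tcp_rot: [0.001, 0.397, 0.918, 0.001]
contact_force: [-0.9, -0.9, 6.3]
finger_gap: 0.55
finger_force: 41.6
```

Call:
{"fn": "send_rows", "kwargs": {
  "plan": [
    {"linear": [0,0,0],"angular": [0,0,0],"gripper": 0.2},
    {"linear": [0,0,-0.03],"angular": [0,0,0],"gripper": 0.2},
    {"linear": [0,0,-0.1],"angular": [0,0,0],"gripper": 0.2},
    {"linear": [0,0,-0.19],"angular": [0,0,0],"gripper": 0.2},
    {"linear": [0,0,-0.19],"angular": [0,0,0],"gripper": 0.2}
  ]
}}

```text
time: 9.5
position: [0.4765, 0.2266, 0.149]
tcp_rot: [0.006, 0.397, 0.918, 0.005]
contact_force: [2.2, 0.9, 0.3]
finger_gap: 0.547
finger_force: 41.7
```

```bash
python3 - <<'E'
from h import *
camera("top");show()
W,d,p=held(.036,.018)
show();delta(.4526,-.2062,.14,16)
E
```

```text
t 9.55 pos [474.5 225.9 146. ] yaw 43.2 gap 0.548 ff 41.7 F [0.2 0.4 0. ] q [ 0.31  0.09  1.93  0.    1.11 -0.44]
held 13562 c=(0.9,0.0) size 70.1x48.7 long-axis 89.8 z -15.7
t 9.6 pos [472.4 225.2 143.4] yaw 43.1 gap 0.552 ff 41.7 F [ 0.3  0.3 -2.3] q [ 0.31  0.09  1.93  0.    1.11 -0.44]
lin [-0.6024, -0.6191, 0.0052] ang [0.003, 0.0005, 0.3017]
```

Call:
{"fn": "send_rows", "kwargs": {
  "plan": [
    {"linear": [-0.066,-0.068,0],"angular": [0,0,0.06],"gripper": 0.2},
    {"linear": [-0.132,-0.136,0],"angular": [0,0,0.13],"gripper": 0.2},
    {"linear": [-0.198,-0.204,0],"angular": [0,0,0.2],"gripper": 0.2},
    {"linear": [-0.264,-0.272,0],"angular": [0,0,0.27],"gripper": 0.2},
    {"linear": [-0.33,-0.34,0],"angular": [0,0,0.302],"gripper": 0.2}
  ]
}}

```text
time: 10.1
position: [0.4578, -0.0133, 0.1392]
tcp_rot: [-0.001, 0.603, 0.798, -0.001]
contact_force: [0.3, -0.2, -0.7]
finger_gap: 0.551
finger_force: 41.7
```

```bash
python3 -c "
from h import *
show();delta(.4526,-.2062,.14,16)"
```

```text
t 10.1 pos [457.8 -13.3 139.2] yaw 15.8 gap 0.551 ff 41.7 F [ 0.3 -0.2 -0.7] q [-0.18 -0.04  2.07  0.    1.11 -0.46]
lin [-0.3684, -0.1152, -0.0018] ang [-0.0019, -0.001, -0.002]
```

Call:
{"fn": "send_rows", "kwargs": {
  "plan": [
    {"linear": [-0.09,-0.028,0],"angular": [0,0,0],"gripper": 0.2},
    {"linear": [-0.18,-0.056,0],"angular": [0,0,0],"gripper": 0.2},
    {"linear": [-0.27,-0.084,0],"angular": [0,0,0],"gripper": 0.2},
    {"linear": [-0.355,-0.111,0],"angular": [0,0,0],"gripper": 0.2},
    {"linear": [-0.355,-0.111,0],"angular": [0,0,0],"gripper": 0.2}
  ]
}}

```text
time: 10.6
position: [0.4543, -0.2024, 0.1399]
tcp_rot: [-0.0, 0.604, 0.797, -0.001]
contact_force: [0.2, 1.0, -0.7]
finger_gap: 0.551
finger_force: 41.8
```

```bash
python3 - <<'E'
from h import *
camera("top");camera("top");show()
s=sense();c=camera_params("wrist");p,d=camera("wrist");cv2.imwrite("pics/w6.png",p[:,:,::-1]);W=cloud(d,c)
T=quat(s["tcp_rot"]).inv().apply((W-s["position"]).reshape(-1,3)).reshape(W.shape)
m=(d>0)&(abs(T[...,2]+.017)<.005)&(abs(T[...,1])<.018)&(abs(T[...,0])<.05)
print("held x",np.percentile(T[m][:,0],[1,99])*1000,np.median(T[m][:,2]))
m=(d>0)&(abs(W[...,2]-.064)<.005)&(np.hypot(W[...,0]-.453,W[...,1]+.206)<.045); print(m.sum(),rect(W[m][:,:2]) if m.sum()>9 else"")
show();delta(.4526,-.2062,.07,16)
E
```

```text
t 10.7 pos [ 453.9 -198.   139.3] yaw 15.8 gap 0.55 ff 41.7 F [ 0.1  0.8 -1.5] q [-0.55  0.04  1.99  0.    1.11 -0.83]
held x [-21.70938596  24.77525353] -0.0156285223950159
912 c=(448.3,-193.8) size 48.2x23.7 long-axis 16.1
t 10.75 pos [ 454.  -197.   139.3] yaw 15.9 gap 0.549 ff 41.7 F [ 0.2  0.4 -1.7] q [-0.55  0.04  1.99  0.    1.11 -0.83]
lin [-0.0175, -0.0074, 0.1385] ang [-0.0014, -0.0021, -0.001]
```

View pics/w6.png

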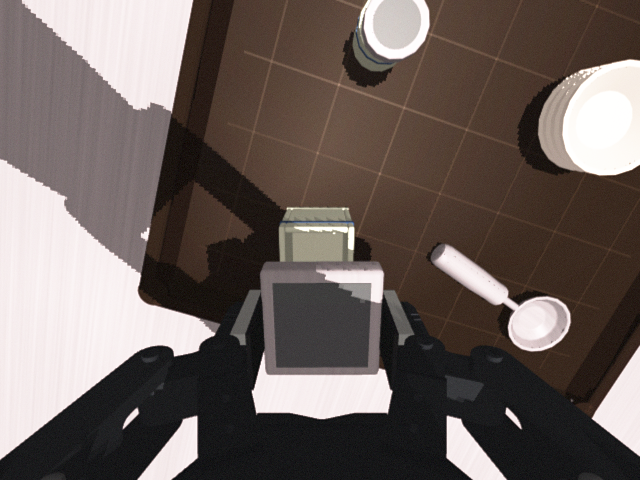

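Call:
{"fn": "send_rows", "kwargs": {
  "plan": [
    {"linear": [-0.0205,-0.0075,0.03],"angular": [0,0,0],"gripper": 0.2},
    {"linear": [-0.0205,-0.0075,0.08],"angular": [0,0,0],"gripper": 0.2},
    {"linear": [-0.0205,-0.0075,0.12],"angular": [0,0,0],"gripper": 0.2},
    {"linear": [-0.0205,-0.0075,0.13],"angular": [0,0,0],"gripper": 0.2},
    {"linear": [-0.0205,-0.0075,0.13],"angular": [0,0,0],"gripper": 0.2}
  ]
}}

```text
time: 11.25
position: [0.4534, -0.2067, 0.0745]
tcp_rot: [-0.002, 0.601, 0.799, -0.0]
contact_force: [0.1, 0.5, -1.8]
finger_gap: 0.549
finger_force: 41.7
```

```bash
python3 - <<'E'
from h import *
for i in range(4): camera("top");show()
delta(.453,-.2077,.061,16)
E
```

```text
t 11.3 pos [ 454.4 -207.6   75.7] yaw 16.1 gap 0.555 ff 41.7 F [-0.7  0.2 -0.7] q [-0.57  0.15  2.02  0.    0.98 -0.85]
t 11.35 pos [ 455.1 -208.3   76.5] yaw 16.0 gap 0.552 ff 41.7 F [-0.2  0.3 -1.2] q [-0.57  0.15  2.02  0.    0.98 -0.85]
t 11.4 pos [ 455.5 -208.7   77. ] yaw 16.0 gap 0.545 ff 41.7 F [ 0.3 -0.5 -0.7] q [-0.57  0.15  2.01  0.    0.98 -0.85]
t 11.45 pos [ 455.6 -209.    77.2] yaw 16.0 gap 0.551 ff 41.7 F [ 0.7 -0.1 -0.6] q [-0.57  0.15  2.01  0.    0.98 -0.85]
lin [0.0041, -0.0044, 0.0323] ang [0.0011, 0.0012, 0.0]
```

Call:
{"fn": "send_rows", "kwargs": {
  "plan": [
    {"linear": [0.003,-0.004,0.0],"angular": [0,0,0],"gripper": 0.2},
    {"linear": [0.004,-0.0045,0.008],"angular": [0,0,0],"gripper": 0.2},
    {"linear": [0.004,-0.0045,0.016],"angular": [0,0,0],"gripper": 0.2},
    {"linear": [0.004,-0.0045,0.024],"angular": [0,0,0],"gripper": 0.2},
    {"linear": [0.004,-0.0045,0.03],"angular": [0,0,0],"gripper": 0.2}
  ]
}}

```text
time: 11.95
position: [0.4522, -0.2076, 0.061]
tcp_rot: [0.0, 0.602, 0.798, 0.0]
contact_force: [-0.3, 3.6, 15.2]
finger_gap: 0.552
finger_force: 51.4
```

Call:
{"fn": "send_rows", "kwargs": {
  "plan": [
    {"linear": [0,0,0],"angular": [0,0,0],"gripper": 0.2},
    {"linear": [0,0,0.001],"angular": [0,0,0],"gripper": 0.2},
    {"linear": [0,0,0.002],"angular": [0,0,0],"gripper": 0.2},
    {"linear": [0,0,0.003],"angular": [0,0,0],"gripper": 0.2},
    {"linear": [0,0,0.003],"angular": [0,0,0],"gripper": 0.2}
  ]
}}

```text
time: 12.45
position: [0.4533, -0.2076, 0.0612]
tcp_rot: [0.001, 0.602, 0.798, 0.001]
contact_force: [-1.9, 2.9, 9.4]
finger_gap: 0.554
finger_force: 48.4
```

```bash
python3 - <<'E'
from h import *
for i in range(3): camera("top");show()
E
```

```text
t 12.5 pos [ 453.3 -207.6   61.2] yaw 15.9 gap 0.553 ff 48.5 F [-2.3  3.9  9.9] q [-0.57  0.17  2.03  0.    0.94 -0.85]
t 12.55 pos [ 453.3 -207.6   61.2] yaw 15.9 gap 0.543 ff 48.4 F [-1.7  2.9 10.3] q [-0.57  0.17  2.03  0.    0.94 -0.85]
t 12.6 pos [ 453.3 -207.6   61.2] yaw 15.9 gap 0.553 ff 48.4 F [-2.   3.8 10.6] q [-0.57  0.17  2.03  0.    0.94 -0.85]
```

Call:
{"fn": "send_rows", "kwargs": {
  "plan": [
    {"linear": [0,0,-0.002],"angular": [0,0,0],"gripper": 0.2},
    {"linear": [0,0,-0.002],"angular": [0,0,0],"gripper": -0.2},
    {"linear": [0,0,-0.002],"angular": [0,0,0],"gripper": -0.5},
    {"linear": [0,0,-0.002],"angular": [0,0,0],"gripper": -0.6},
    {"linear": [0,0,-0.02],"angular": [0,0,0],"gripper": -0.6}
  ]
}}

```text
time: 13.1
position: [0.4504, -0.2068, 0.068]
tcp_rot: [-0.002, 0.602, 0.798, -0.0]
contact_force: [0.9, 0.3, -0.7]
finger_gap: 0.801
finger_force: 0.0
```

Call:
{"fn": "send_rows", "kwargs": {
  "plan": [
    {"linear": [0,0,-0.06],"angular": [0,0,0],"gripper": -0.7},
    {"linear": [0,0,-0.12],"angular": [0,0,0],"gripper": -0.7},
    {"linear": [0,0,-0.18],"angular": [0,0,0],"gripper": -0.7},
    {"linear": [0,0,-0.18],"angular": [0,0,0],"gripper": -0.7},
    {"linear": [0,0,-0.18],"angular": [0,0,0],"gripper": -0.7}
  ]
}}

```text
time: 13.6
position: [0.4524, -0.2079, 0.1605]
tcp_rot: [0.001, 0.602, 0.798, 0.0]
contact_force: [0.2, 0.1, 0.0]
finger_gap: 0.846
finger_force: 0.0
```

```bash
python3 - <<'E'
from h import *
camera("top");show()
c=camera_params("wrist");p,d=camera("wrist");W=cloud(d,c)
m=(d>0)&(abs(W[...,2]-.076)<.008)&(np.hypot(W[...,0]-.453,W[...,1]+.206)<.045); print(m.sum(),rect(W[m][:,:2]),np.median(W[m][:,2]),np.std(W[m][:,2]))
delta(.4708,.2235,.15,-75)
delta(.4708,.2235,.15,15)
E
```

```text
t 13.65 pos [ 451.4 -207.3  159.1] yaw 16.0 gap 0.848 ff 0.0 F [ 0.3 -0.  -0.3] q [-0.57  0.02  1.98 -0.    1.15 -0.85]
4997 c=(452.0,-206.8) size 48.2x48.0 long-axis -73.9 0.07547309196988762 0.0010309326922520365
lin [0.8168, 0.275, 0.0174] ang [0.0001, -0.0016, -0.9893]
lin [0.8168, 0.275, 0.0174] ang [-0.001, -0.0011, 0.0107]
```

The square lid is home: its top is at 75.5 mm, its centre at (452.0,-206.8) mm, and it lies in line at -73.9°. Next is the large round lid.

Call:
{"fn": "send_rows", "kwargs": {
  "plan": [
    {"linear": [0.094,0.031,0.002],"angular": [0,0,0.01],"gripper": -0.85},
    {"linear": [0.188,0.063,0.004],"angular": [0,0,0.01],"gripper": -0.85},
    {"linear": [0.282,0.095,0.006],"angular": [0,0,0.01],"gripper": -0.85},
    {"linear": [0.376,0.127,0.008],"angular": [0,0,0.01],"gripper": -0.85},
    {"linear": [0.47,0.158,0.01],"angular": [0,0,0.01],"gripper": -0.85}
  ]
}}

```text
time: 14.2
position: [0.4616, 0.042, 0.1526]
tcp_rot: [-0.001, 0.609, 0.793, -0.001]
contact_force: [0.2, -0.9, 0.7]
finger_gap: 0.928
finger_force: 0.0
```

Call:
{"fn": "send_rows", "kwargs": {
  "plan": [
    {"linear": [0.094,0.031,0.002],"angular": [0,0,0],"gripper": -0.85},
    {"linear": [0.188,0.063,0.004],"angular": [0,0,0],"gripper": -0.85},
    {"linear": [0.282,0.095,0.006],"angular": [0,0,0],"gripper": -0.85},
    {"linear": [0.33,0.112,0.006],"angular": [0,0,0],"gripper": -0.85},
    {"linear": [0.33,0.112,0.006],"angular": [0,0,0],"gripper": -0.85}
  ]
}}

```text
time: 14.7
position: [0.473, 0.2168, 0.1495]
tcp_rot: [-0.001, 0.607, 0.795, -0.001]
contact_force: [-0.5, -0.7, 0.8]
finger_gap: 0.929
finger_force: 0.0
```

```bash
python3 - <<'E'
from h import *
for i in range(4):camera("top")
show()
s=sense();c=camera_params("wrist");p,d=camera("wrist");W=cloud(d,c)
for t,r in ((.044,.045),(.024,.072)):
    m=(d>0)&(abs(W[...,2]-t)<.004)&(np.hypot(W[...,0]-.4716,W[...,1]-.222)<r)
    print(t,m.sum(),rect(W[m][:,:2]))
T=quat(s["tcp_rot"]).inv().apply((W-s["position"]).reshape(-1,3)).reshape(W.shape)
m=(d>0)&(abs(abs(T[...,1])-.045)<.02)&(abs(T[...,0])<.016)&(T[...,2]>-.08)&(T[...,2]<.03)
P=T[m]; 
for sgn in(-1,1):
    Q=P[P[:,1]*sgn>0]; print(sgn,len(Q),"tip z pct",np.percentile(Q[:,2],[50,95,99,100])*1000,"y",np.percentile(Q[:,1],[1,50,99])*1000)
delta(.4705,.2238,.15,15)
E
```

```text
t 14.9 pos [473.5 212.8 150.1] yaw 15.0 gap 0.925 ff 0.0 F [ 0.6 -0.7  0.6] q [ 0.29  0.08  1.93 -0.    1.13  0.03]
0.044 6682 c=(470.0,223.6) size 67.1x66.8 long-axis 56.0
0.024 5938 c=(470.1,223.5) size 112.5x68.4 long-axis 14.9
-1 13761 tip z pct [-62.85592673 -22.16145371 -13.90308043  -8.98962949] y [-64.7017762  -52.70106439 -36.70820558]
1 14096 tip z pct [-63.12396776 -22.5051524  -14.19600458  -9.09431637] y [35.97192731 52.41220243 64.65540457]
lin [0.0232, -0.0006, 0.001] ang [-0.0012, 0.0003, -0.0003]
```

Call:
{"fn": "send_rows", "kwargs": {
  "plan": [
    {"linear": [0.0225,-0.001,0.04],"angular": [0,0,0],"gripper": -0.95},
    {"linear": [0.0225,-0.001,0.1],"angular": [0,0,0],"gripper": -0.95},
    {"linear": [0.0225,-0.001,0.15],"angular": [0,0,0],"gripper": -0.95},
    {"linear": [0.0225,-0.001,0.18],"angular": [0,0,0],"gripper": -0.95},
    {"linear": [0.0225,-0.001,0.18],"angular": [0,0,0],"gripper": -0.95}
  ]
}}

```text
time: 15.45
position: [0.4688, 0.223, 0.0588]
tcp_rot: [-0.002, 0.609, 0.793, -0.002]
contact_force: [0.2, -0.0, -0.2]
finger_gap: 0.974
finger_force: 0.0
```

```bash
python3 - <<'E'
from h import *
for i in range(4):camera("top")
show();delta(.4702,.2236,.0195,15)
E
```

```text
t 15.65 pos [472.5 224.9  62.9] yaw 15.0 gap 0.973 ff 0.0 F [ 0.6 -0.   0.4] q [ 0.31  0.21  1.97 -0.    0.95  0.05]
lin [-0.0013, -0.0053, 0.0869] ang [0.0019, -0.0001, 0.0003]
```

Call:
{"fn": "send_rows", "kwargs": {
  "plan": [
    {"linear": [-0.001,-0.005,0.02],"angular": [0,0,0],"gripper": -0.95},
    {"linear": [-0.001,-0.005,0.045],"angular": [0,0,0],"gripper": -0.95},
    {"linear": [-0.001,-0.005,0.07],"angular": [0,0,0],"gripper": -0.95},
    {"linear": [-0.001,-0.005,0.085],"angular": [0,0,0],"gripper": -0.95},
    {"linear": [-0.001,-0.005,0.085],"angular": [0,0,0],"gripper": -0.95}
  ]
}}

```text
time: 16.15
position: [0.4668, 0.223, 0.0167]
tcp_rot: [-0.001, 0.608, 0.794, -0.002]
contact_force: [-1.0, -1.6, -0.5]
finger_gap: 0.973
finger_force: 0.0
```

Call:
{"fn": "send_rows", "kwargs": {
  "plan": [
    {"linear": [0,0,0],"angular": [0,0,0],"gripper": -0.95},
    {"linear": [0,0,0],"angular": [0,0,0],"gripper": -0.85},
    {"linear": [0,0,0],"angular": [0,0,0],"gripper": -0.75},
    {"linear": [0,0,0],"angular": [0,0,0],"gripper": -0.65},
    {"linear": [0,0,0],"angular": [0,0,0],"gripper": -0.55}
  ]
}}

```text
time: 16.65
position: [0.4695, 0.2239, 0.0199]
tcp_rot: [0.0, 0.608, 0.794, 0.001]
contact_force: [0.4, -0.5, 3.7]
finger_gap: 0.779
finger_force: 26.5
```

```bash
python3 - <<'E'
from h import *
show();camera("top");show()
p,d=camera("wrist");cv2.imwrite("pics/w7.png",p[:,:,::-1])
E
```

```text
t 16.65 pos [469.5 223.9  19.9] yaw 15.1 gap 0.779 ff 26.5 F [ 0.4 -0.5  3.7] q [ 0.31  0.29  1.99 -0.    0.87  0.05]
t 16.7 pos [469.5 223.9  19.9] yaw 15.1 gap 0.781 ff 26.6 F [-0.6 -0.7  5.2] q [ 0.31  0.29  1.99 -0.    0.87  0.05]
```

View pics/w7.png

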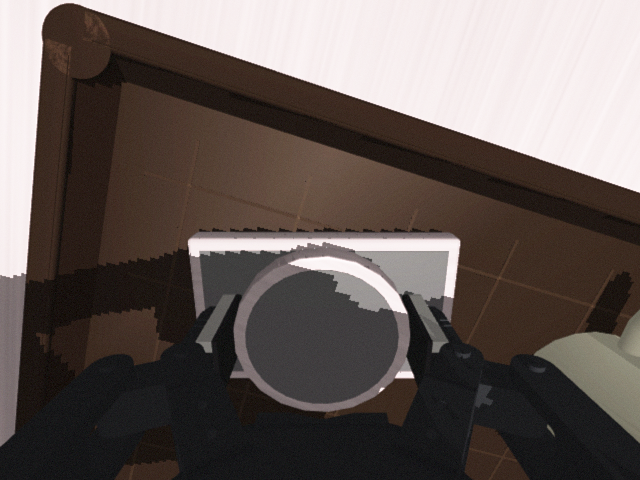

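The large lid is centred between the pads at (322,330), with the oblong lid beneath it. I squeeze and lift.

Call:
{"fn": "send_rows", "kwargs": {
  "plan": [
    {"linear": [0,0,0],"angular": [0,0,0],"gripper": -0.4},
    {"linear": [0,0,0],"angular": [0,0,0],"gripper": -0.4},
    {"linear": [0,0,-0.03],"angular": [0,0,0],"gripper": -0.4},
    {"linear": [0,0,-0.1],"angular": [0,0,0],"gripper": -0.4},
    {"linear": [0,0,-0.17],"angular": [0,0,0],"gripper": -0.4}
  ],
  "force": 50
}}

```text
time: 17.25
position: [0.4671, 0.2231, 0.1039]
tcp_rot: [-0.001, 0.608, 0.794, -0.001]
contact_force: [0.2, -0.1, -1.3]
finger_gap: 0.767
finger_force: 56.4
```

Call:
{"fn": "send_rows", "kwargs": {
  "plan": [
    {"linear": [0,0,-0.06],"angular": [0,0,0],"gripper": -0.4},
    {"linear": [0,0,-0.06],"angular": [0,0,0],"gripper": -0.4},
    {"linear": [0,0,-0.06],"angular": [0,0,0],"gripper": -0.4},
    {"linear": [0,0,-0.06],"angular": [0,0,0],"gripper": -0.4},
    {"linear": [0,0,-0.06],"angular": [0,0,0],"gripper": -0.4}
  ]
}}

```text
time: 17.75
position: [0.4669, 0.2231, 0.1317]
tcp_rot: [-0.001, 0.608, 0.794, -0.002]
contact_force: [0.3, -0.5, -1.5]
finger_gap: 0.769
finger_force: 56.4
```

```bash
python3 - <<'E'
from h import *
camera("top");show()
W,d,p=held(.05,.024,.007)
delta(.4608,.078,.14,15)
E
```

```text
t 17.8 pos [467.2 223.1 131.9] yaw 15.1 gap 0.772 ff 56.4 F [-0.2 -0.7 -1.5] q [ 0.31  0.1   1.94 -0.    1.1   0.05]
held 23863 c=(2.2,-4.0) size 76.6x68.2 long-axis -54.4 z -23.3
lin [-0.277, -0.0883, -0.0154] ang [-0.0021, 0.0001, 0.0006]
```

Call:
{"fn": "send_rows", "kwargs": {
  "plan": [
    {"linear": [-0.09,-0.029,-0.01],"angular": [0,0,0],"gripper": -0.4},
    {"linear": [-0.18,-0.058,-0.015],"angular": [0,0,0],"gripper": -0.4},
    {"linear": [-0.26,-0.082,-0.015],"angular": [0,0,0],"gripper": -0.4},
    {"linear": [-0.275,-0.088,-0.015],"angular": [0,0,0],"gripper": -0.4},
    {"linear": [-0.275,-0.088,-0.015],"angular": [0,0,0],"gripper": -0.4}
  ]
}}

```text
time: 18.35
position: [0.4615, 0.0783, 0.1407]
tcp_rot: [-0.001, 0.61, 0.793, -0.0]
contact_force: [-0.2, 0.4, -1.5]
finger_gap: 0.768
finger_force: 56.4
```

```bash
cat >> h.py <<'E'
def heldx(off,yh):
    s=sense();c=camera_params("wrist");p,d=camera("wrist");W=cloud(d,c)
    T=quat(s["tcp_rot"]).inv().apply((W-s["position"]).reshape(-1,3)).reshape(W.shape)
    m=(d>0)&(abs(T[...,2]+off)<.005)&(abs(T[...,1])<yh)&(abs(T[...,0])<.08)
    q=np.percentile(T[m][:,0],[.5,99.5])*1000; print("held x",q,q.mean(),np.median(T[m][:,2]))
    return q.mean()/1000
def settle(n=4):
    for i in range(n): camera("top")
    show()
E
python3 - <<'E'
from h import *
settle()
q=heldx(.0235,.006)
t=np.radians(15); tx,ty=.4608-q*-np.sin(t),.078-q*np.cos(t); print(tx,ty)
delta(tx,ty,.073,15)
E
```

```text
t 18.55 pos [461.8  80.5 141.1] yaw 15.1 gap 0.774 ff 56.4 F [-0.1  0.5 -0.9] q [ 0.02 -0.02  2.05  0.    1.11 -0.24]
held x [-32.92920773  33.35676325] 0.21377776041605756 -0.023396106537121687
0.460855329755815 0.0777935065401279
lin [-0.0049, -0.0033, 0.1363] ang [-0.0002, -0.0003, 0.0018]
```

Call:
{"fn": "send_rows", "kwargs": {
  "plan": [
    {"linear": [-0.005,-0.003,0.04],"angular": [0,0,0],"gripper": -0.4},
    {"linear": [-0.005,-0.003,0.09],"angular": [0,0,0],"gripper": -0.4},
    {"linear": [-0.005,-0.003,0.12],"angular": [0,0,0],"gripper": -0.4},
    {"linear": [-0.005,-0.003,0.13],"angular": [0,0,0],"gripper": -0.4},
    {"linear": [-0.005,-0.003,0.13],"angular": [0,0,0],"gripper": -0.4}
  ]
}}

```text
time: 19.1
position: [0.4604, 0.0773, 0.0756]
tcp_rot: [-0.001, 0.608, 0.794, -0.001]
contact_force: [-0.8, -0.4, -1.3]
finger_gap: 0.77
finger_force: 56.4
```

```bash
python3 - <<'E'
from h import *
settle(); delta(.4608,.0778,.0565,15)
E
```

```text
t 19.3 pos [462.3  76.8  77.5] yaw 15.1 gap 0.77 ff 56.4 F [ 0.4  0.5 -1.5] q [ 0.01  0.08  2.09  0.    0.97 -0.25]
lin [0.0026, -0.0025, 0.0421] ang [0.0015, 0.0004, 0.001]
```

Call:
{"fn": "send_rows", "kwargs": {
  "plan": [
    {"linear": [0.002,-0.002,0.008],"angular": [0,0,0],"gripper": -0.4},
    {"linear": [0.002,-0.0025,0.016],"angular": [0,0,0],"gripper": -0.4},
    {"linear": [0.002,-0.0025,0.024],"angular": [0,0,0],"gripper": -0.4},
    {"linear": [0.002,-0.0025,0.032],"angular": [0,0,0],"gripper": -0.4},
    {"linear": [0.002,-0.0025,0.037],"angular": [0,0,0],"gripper": -0.4}
  ]
}}

```text
time: 19.8
position: [0.4635, 0.0776, 0.0603]
tcp_rot: [0.003, 0.609, 0.793, 0.003]
contact_force: [0.1, 1.5, 14.9]
finger_gap: 0.767
finger_force: 65.3
```

Call:
{"fn": "send_rows", "kwargs": {
  "plan": [
    {"linear": [0,0,0.002],"angular": [0,0,0],"gripper": -0.4},
    {"linear": [0,0,0.004],"angular": [0,0,0],"gripper": -0.4},
    {"linear": [0,0,0.006],"angular": [0,0,0],"gripper": -0.4},
    {"linear": [0,0,0.006],"angular": [0,0,0],"gripper": -0.4},
    {"linear": [0,0,0.006],"angular": [0,0,0],"gripper": -0.4}
  ]
}}

```text
time: 20.3
position: [0.4641, 0.0777, 0.0599]
tcp_rot: [0.003, 0.608, 0.794, 0.003]
contact_force: [-6.5, 0.3, 24.2]
finger_gap: 0.769
finger_force: 67.8
```

```bash
python3 - <<'E'
from h import *
show(); settle(2)
E
```

```text
t 20.3 pos [464.1  77.7  59.9] yaw 15.1 gap 0.769 ff 67.8 F [-6.5  0.3 24.2] q [ 0.02  0.11  2.09  0.    0.93 -0.25]
t 20.4 pos [464.1  77.7  59.9] yaw 15.1 gap 0.77 ff 67.7 F [-5.8 -0.2 24.6] q [ 0.02  0.11  2.09  0.    0.93 -0.25]
```

Contact came at TCP z 59.9, about 4 mm high, and the plug is already about 5 mm inside the mouth. The fingertips, reaching below the cap, are resting on the pot's rim. I ease up slightly and release so the lid drops home.

Call:
{"fn": "send_rows", "kwargs": {
  "plan": [
    {"linear": [0,0,-0.006],"angular": [0,0,0],"gripper": -0.4},
    {"linear": [0,0,-0.008],"angular": [0,0,0],"gripper": -0.4},
    {"linear": [0,0,-0.008],"angular": [0,0,0],"gripper": -0.4},
    {"linear": [0,0,-0.008],"angular": [0,0,0],"gripper": -0.4},
    {"linear": [0,0,-0.008],"angular": [0,0,0],"gripper": -0.4}
  ]
}}

```text
time: 20.9
position: [0.4623, 0.0775, 0.0608]
tcp_rot: [0.002, 0.608, 0.794, 0.002]
contact_force: [-1.9, 1.0, 7.5]
finger_gap: 0.764
finger_force: 61.9
```

Call:
{"fn": "send_rows", "kwargs": {
  "plan": [
    {"linear": [0,0,0],"angular": [0,0,0],"gripper": -0.6},
    {"linear": [0,0,0],"angular": [0,0,0],"gripper": -0.75},
    {"linear": [0,0,0],"angular": [0,0,0],"gripper": -0.9},
    {"linear": [0,0,0],"angular": [0,0,0],"gripper": -0.95},
    {"linear": [0,0,-0.01],"angular": [0,0,0],"gripper": -0.95}
  ]
}}

```text
time: 21.4
position: [0.4585, 0.0772, 0.063]
tcp_rot: [-0.001, 0.608, 0.794, -0.001]
contact_force: [-0.5, 0.4, -0.7]
finger_gap: 0.974
finger_force: 0.0
```

Call:
{"fn": "send_rows", "kwargs": {
  "plan": [
    {"linear": [0,0,-0.06],"angular": [0,0,0],"gripper": -0.95},
    {"linear": [0,0,-0.12],"angular": [0,0,0],"gripper": -0.95},
    {"linear": [0,0,-0.18],"angular": [0,0,0],"gripper": -0.95},
    {"linear": [0,0,-0.18],"angular": [0,0,0],"gripper": -0.95},
    {"linear": [0,0,-0.18],"angular": [0,0,0],"gripper": -0.95}
  ]
}}

```text
time: 21.9
position: [0.4602, 0.0772, 0.1547]
tcp_rot: [0.001, 0.608, 0.794, 0.001]
contact_force: [-0.6, 0.0, -0.3]
finger_gap: 0.973
finger_force: 0.0
```

```bash
python3 - <<'E'
from h import *
settle(2)
c=camera_params("wrist");p,d=camera("wrist");W=cloud(d,c);cv2.imwrite("pics/w8.png",p[:,:,::-1])
m=(d>0)&(abs(W[...,2]-.08)<.008)&(np.hypot(W[...,0]-.461,W[...,1]-.078)<.045);P=W[m]; print(m.sum(),rect(P[:,:2]),np.median(P[:,2]),np.std(P[:,2]))
A=np.c_[P[:,:2],np.ones(len(P))];print("plane",np.linalg.lstsq(A,P[:,2],rcond=None)[0])
delta(.470,.2235,.13,-75)
E
```

```text
t 22.0 pos [458.5  77.2 152.6] yaw 15.1 gap 0.972 ff 0.0 F [-0.2 -0.1  0.6] q [ 0.02 -0.04  2.05 -0.    1.14 -0.25]
8341 c=(460.7,77.0) size 67.1x67.0 long-axis 54.7 0.07959819784208319 0.0009341932486486093
plane [ 0.00370943 -0.00921485  0.07853224]
lin [0.2764, 0.0989, 0.0444] ang [-0.0012, -0.002, -0.9993]
```

View pics/w8.png

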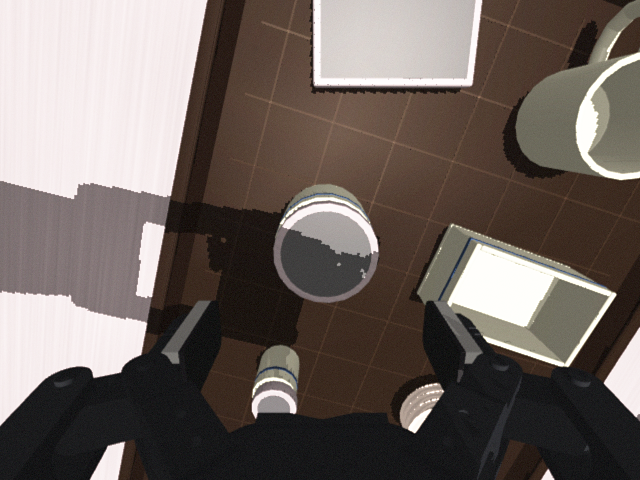

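The large lid is home: its top is at 79.6 mm, level, centred at (460.7,77.0) mm. Last is the oblong lid, for which I turn the gripper 90°.

Call:
{"fn": "send_rows", "kwargs": {
  "plan": [
    {"linear": [0.09,0.03,0],"angular": [0,0,-0.09],"gripper": -0.95},
    {"linear": [0.18,0.06,0],"angular": [0,0,-0.18],"gripper": -0.95},
    {"linear": [0.25,0.09,0],"angular": [0,0,-0.27],"gripper": -0.95},
    {"linear": [0.276,0.099,0],"angular": [0,0,-0.36],"gripper": -0.95},
    {"linear": [0.276,0.099,0],"angular": [0,0,-0.45],"gripper": -0.95}
  ]
}}

```text
time: 22.55
position: [0.4704, 0.2252, 0.152]
tcp_rot: [-0.001, 0.292, 0.956, -0.001]
contact_force: [-0.9, 0.3, -0.7]
finger_gap: 0.978
finger_force: 0.0
```

Call:
{"fn": "send_rows", "kwargs": {
  "plan": [
    {"linear": [0,0,0],"angular": [0,0,-0.09],"gripper": -0.95},
    {"linear": [0,0,0],"angular": [0,0,-0.18],"gripper": -0.95},
    {"linear": [0,0,0],"angular": [0,0,-0.27],"gripper": -0.95},
    {"linear": [0,0,0],"angular": [0,0,-0.36],"gripper": -0.95},
    {"linear": [0,0,0],"angular": [0,0,-0.45],"gripper": -0.95}
  ]
}}

```text
time: 23.05
position: [0.4703, 0.223, 0.1518]
tcp_rot: [-0.002, -0.056, 0.998, -0.0]
contact_force: [0.2, 0.4, 0.6]
finger_gap: 0.974
finger_force: 0.0
```

Call:
{"fn": "send_rows", "kwargs": {
  "plan": [
    {"linear": [0,0,0],"angular": [0,0,-0.09],"gripper": -0.95},
    {"linear": [0,0,0],"angular": [0,0,-0.1],"gripper": -0.95},
    {"linear": [0,0,0],"angular": [0,0,-0.1],"gripper": -0.95},
    {"linear": [0,0,0],"angular": [0,0,-0.1],"gripper": -0.95},
    {"linear": [0,0,0],"angular": [0,0,-0.1],"gripper": -0.95}
  ]
}}

```text
time: 23.55
position: [0.4714, 0.2233, 0.1536]
tcp_rot: [-0.0, -0.13, 0.991, -0.0]
contact_force: [0.6, 0.2, 0.7]
finger_gap: 0.978
finger_force: 0.0
```

```bash
python3 - <<'E'
from h import *
settle(4)
c=camera_params("wrist");p,d=camera("wrist");W=cloud(d,c)
m=(d>0)&(abs(W[...,2]-.024)<.004)&(np.hypot(W[...,0]-.4702,W[...,1]-.2236)<.075);P=W[m]; print(m.sum(),rect(P[:,:2]),np.median(P[:,2]))
delta(.470,.2235,.04,105)
E
```

```text
t 23.75 pos [471.6 223.4 153.9] yaw 105.0 gap 0.974 ff 0.0 F [-0.1  0.7 -0.3] q [ 0.31  0.08  1.92 -0.    1.14 -1.53]
11761 c=(469.9,223.6) size 111.7x68.2 long-axis 15.0 0.023628931538509416
lin [0.0031, 0.0011, 0.2278] ang [0.0, 0.0001, 0.0004]
```

Call:
{"fn": "send_rows", "kwargs": {
  "plan": [
    {"linear": [0.003,0.001,0.06],"angular": [0,0,0],"gripper": -0.95},
    {"linear": [0.003,0.001,0.13],"angular": [0,0,0],"gripper": -0.95},
    {"linear": [0.003,0.001,0.2],"angular": [0,0,0],"gripper": -0.95},
    {"linear": [0.003,0.001,0.228],"angular": [0,0,0],"gripper": -0.95},
    {"linear": [0.003,0.001,0.228],"angular": [0,0,0],"gripper": -0.95}
  ]
}}

```text
time: 24.3
position: [0.4677, 0.2227, 0.0375]
tcp_rot: [-0.003, -0.131, 0.991, -0.0]
contact_force: [-0.1, -0.5, 0.5]
finger_gap: 0.976
finger_force: 0.0
```

```bash
python3 - <<'E'
from h import *
settle(4)
delta(.470,.2235,.0035,105)
E
```

```text
t 24.5 pos [472.  224.1  42. ] yaw 105.1 gap 0.969 ff 0.0 F [-0.6 -0.4 -0.1] q [ 0.31  0.25  1.98 -0.    0.91 -1.52]
lin [0.0046, -0.0001, 0.0769] ang [0.0001, 0.0027, 0.0006]
```

Call:
{"fn": "send_rows", "kwargs": {
  "plan": [
    {"linear": [0.004,0,0.02],"angular": [0,0,0],"gripper": -0.95},
    {"linear": [0.004,0,0.04],"angular": [0,0,0],"gripper": -0.95},
    {"linear": [0.004,0,0.06],"angular": [0,0,0],"gripper": -0.95},
    {"linear": [0.004,0,0.07],"angular": [0,0,0],"gripper": -0.95},
    {"linear": [0.004,0,0.076],"angular": [0,0,0],"gripper": -0.95}
  ]
}}

```text
time: 25.0
position: [0.4672, 0.2227, 0.0006]
tcp_rot: [-0.001, -0.131, 0.991, -0.0]
contact_force: [0.2, -0.3, 0.5]
finger_gap: 0.975
finger_force: 0.0
```

Call:
{"fn": "send_rows", "kwargs": {
  "plan": [
    {"linear": [0,0,0],"angular": [0,0,0],"gripper": -0.95},
    {"linear": [0,0,0],"angular": [0,0,0],"gripper": -0.95},
    {"linear": [0,0,0],"angular": [0,0,0],"gripper": -0.95},
    {"linear": [0,0,0],"angular": [0,0,0],"gripper": -0.85},
    {"linear": [0,0,0],"angular": [0,0,0],"gripper": -0.75}
  ]
}}

```text
time: 25.5
position: [0.4683, 0.223, 0.0022]
tcp_rot: [0.0, -0.131, 0.991, 0.0]
contact_force: [-0.5, 0.4, -0.1]
finger_gap: 0.874
finger_force: 0.0
```

```bash
python3 - <<'E'
from h import *
show();camera("top");show()
delta(.470,.2235,.0035,105)
E
```

```text
t 25.5 pos [468.3 223.    2.2] yaw 105.1 gap 0.874 ff 0.0 F [-0.5  0.4 -0.1] q [ 0.31  0.32  1.99  0.    0.83 -1.52]
t 25.55 pos [468.3 223.    2.1] yaw 105.1 gap 0.878 ff 0.0 F [-0.4  0.4  0.1] q [ 0.31  0.32  1.99  0.    0.83 -1.52]
lin [-0.0036, 0.0001, -0.0028] ang [0.0, 0.0003, 0.0006]
```

Call:
{"fn": "send_rows", "kwargs": {
  "plan": [
    {"linear": [-0.003,0,-0.002],"angular": [0,0,0],"gripper": -0.75},
    {"linear": [-0.003,0,-0.002],"angular": [0,0,0],"gripper": -0.65},
    {"linear": [-0.003,0,-0.002],"angular": [0,0,0],"gripper": -0.55},
    {"linear": [-0.003,0,-0.002],"angular": [0,0,0],"gripper": -0.4},
    {"linear": [-0.003,0,-0.002],"angular": [0,0,0],"gripper": -0.4}
  ],
  "force": 60
}}

```text
time: 26.05
position: [0.4702, 0.2234, 0.0037]
tcp_rot: [0.001, -0.131, 0.991, -0.0]
contact_force: [-0.9, 0.0, 4.9]
finger_gap: 0.778
finger_force: 66.9
```

Call:
{"fn": "send_rows", "kwargs": {
  "plan": [
    {"linear": [0,0,0],"angular": [0,0,0],"gripper": -0.4},
    {"linear": [0,0,-0.02],"angular": [0,0,0],"gripper": -0.4},
    {"linear": [0,0,-0.06],"angular": [0,0,0],"gripper": -0.4},
    {"linear": [0,0,-0.12],"angular": [0,0,0],"gripper": -0.4},
    {"linear": [0,0,-0.19],"angular": [0,0,0],"gripper": -0.4}
  ]
}}

```text
time: 26.55
position: [0.4676, 0.2227, 0.0973]
tcp_rot: [-0.002, -0.131, 0.991, -0.0]
contact_force: [0.8, 0.1, -1.4]
finger_gap: 0.779
finger_force: 67.7
```

```bash
python3 - <<'E'
from h import *
settle(4)
W,d,p=held(.1,.021,.006);heldx(.021,.02); cv2.imwrite("pics/w9.png",p[:,:,::-1])
delta(.615,.0665,.14,85.2)
E
```

```text
t 26.75 pos [469.9 223.5  98.7] yaw 105.1 gap 0.777 ff 67.8 F [-0.1 -0.4 -2.4] q [ 0.31  0.15  1.96  0.    1.03 -1.52]
held 41952 c=(4.6,1.3) size 103.2x94.2 long-axis -0.3 z -19.9
held x [-39.21578101  55.78458417] 8.284401580344824 -0.01991400568446123
lin [-0.2026, -0.3784, -0.088] ang [-0.0004, -0.0021, 0.2206]
```

View pics/w9.png

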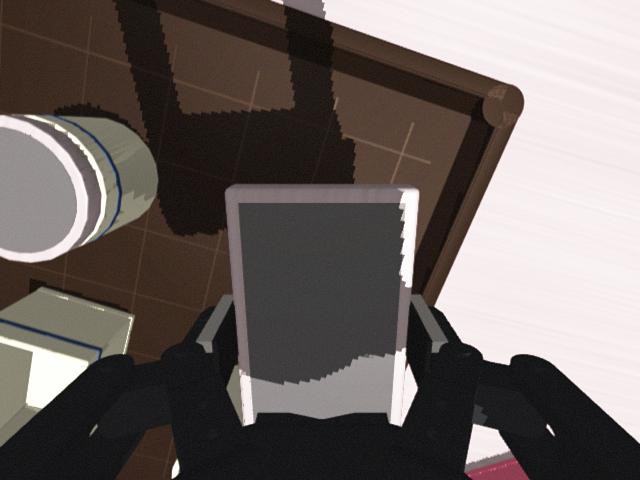

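The oblong lid is held square between the pads, with its front edge at tool x +55.8 mm, so it is centred. I raise it before carrying it to the oblong pot.

Call:
{"fn": "send_rows", "kwargs": {
  "plan": [
    {"linear": [0,0,-0.08],"angular": [0,0,0],"gripper": -0.4},
    {"linear": [-0.03,-0.06,-0.088],"angular": [0,0,0.05],"gripper": -0.4},
    {"linear": [-0.07,-0.13,-0.088],"angular": [0,0,0.1],"gripper": -0.4},
    {"linear": [-0.11,-0.205,-0.088],"angular": [0,0,0.16],"gripper": -0.4},
    {"linear": [-0.15,-0.28,-0.088],"angular": [0,0,0.22],"gripper": -0.4}
  ]
}}

```text
time: 27.35
position: [0.5775, 0.1065, 0.1394]
tcp_rot: [-0.002, 0.043, 0.999, -0.0]
contact_force: [0.5, 1.4, -1.6]
finger_gap: 0.779
finger_force: 68.5
```

```bash
python3 - <<'E'
from h import *
settle(4)
delta(.615,.0665,.14,85.2)
E
```

```text
t 27.55 pos [577.1 106.8 139.4] yaw 85.2 gap 0.779 ff 68.5 F [-0.5  0.5 -1.7] q [ 0.06  0.23  1.78  0.    1.14 -1.42]
lin [-0.0824, -0.0739, -0.0016] ang [-0.0001, -0.0031, -0.0003]
```

Call:
{"fn": "send_rows", "kwargs": {
  "plan": [
    {"linear": [-0.06,-0.05,0],"angular": [0,0,0],"gripper": -0.4},
    {"linear": [-0.082,-0.074,0],"angular": [0,0,0],"gripper": -0.4},
    {"linear": [-0.082,-0.074,0.04],"angular": [0,0,0],"gripper": -0.4},
    {"linear": [-0.082,-0.074,0.09],"angular": [0,0,0],"gripper": -0.4},
    {"linear": [-0.082,-0.074,0.128],"angular": [0,0,0],"gripper": -0.4}
  ]
}}

```text
time: 28.05
position: [0.6139, 0.0683, 0.0755]
tcp_rot: [-0.002, 0.041, 0.999, 0.0]
contact_force: [-0.8, 0.5, -1.1]
finger_gap: 0.774
finger_force: 68.5
```

```bash
python3 - <<'E'
from h import *
settle(5)
p,d=camera("scene");W=cloud(d,camera_params("scene"))
for z0 in(.096,.060):
    m=(d>0)&(abs(W[...,2]-z0)<.005)&(np.hypot(W[...,0]-.615,W[...,1]-.0665)<.075);P=W[m]; print(z0,m.sum(),rect(P[:,:2]))
cv2.imwrite("pics/s9.png",cv2.resize(p[170:320,200:400,::-1],None,fx=4,fy=4))
delta(.615,.0665,.0525,85.2)
E
```

```text
t 28.3 pos [616.   68.1  78.3] yaw 85.3 gap 0.779 ff 68.4 F [ 0.2  0.4 -1.4] q [-0.    0.37  1.73  0.    1.04 -1.49]
0.096 1341 c=(615.8,70.4) size 112.3x87.4 long-axis -4.7
0.06 349 c=(614.0,66.5) size 112.4x68.4 long-axis -5.3
lin [0.0036, -0.0031, 0.0533] ang [0.0002, 0.0012, 0.0011]
```

View pics/s9.png

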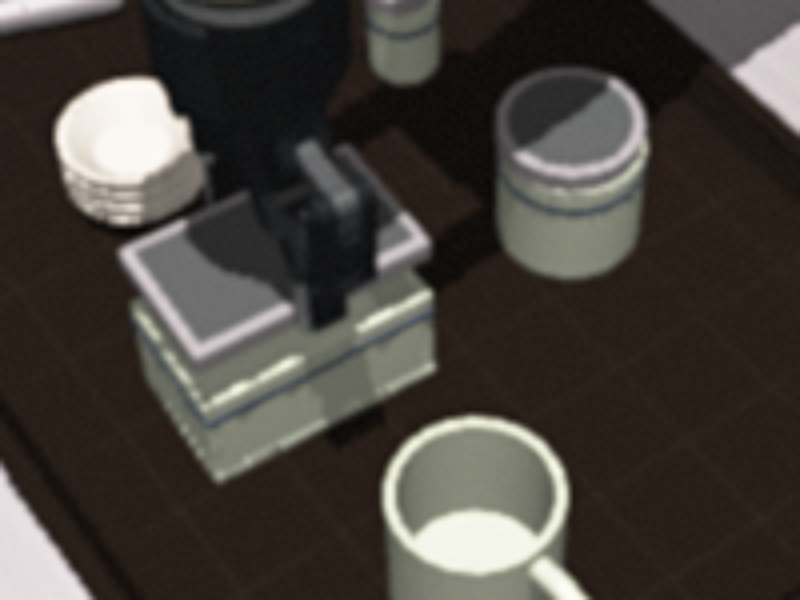

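The oblong lid hovers about 20 mm above the oblong pot and in line with it. The dish pile, the mug and the large pot are all clear. I lower it.

Call:
{"fn": "send_rows", "kwargs": {
  "plan": [
    {"linear": [0.0035,-0.003,0.01],"angular": [0,0,0],"gripper": -0.4},
    {"linear": [0.0035,-0.003,0.022],"angular": [0,0,0],"gripper": -0.4},
    {"linear": [0.0035,-0.003,0.034],"angular": [0,0,0],"gripper": -0.4},
    {"linear": [0.0035,-0.003,0.042],"angular": [0,0,0],"gripper": -0.4},
    {"linear": [0.0035,-0.003,0.046],"angular": [0,0,0],"gripper": -0.4}
  ]
}}

```text
time: 28.85
position: [0.6137, 0.066, 0.0539]
tcp_rot: [-0.001, 0.041, 0.999, -0.0]
contact_force: [-0.8, -0.3, -1.4]
finger_gap: 0.777
finger_force: 68.5
```

Call:
{"fn": "send_rows", "kwargs": {
  "plan": [
    {"linear": [0,0,0.001],"angular": [0,0,0],"gripper": -0.4},
    {"linear": [0,0,0.003],"angular": [0,0,0],"gripper": -0.4},
    {"linear": [0,0,0.005],"angular": [0,0,0],"gripper": -0.4},
    {"linear": [0,0,0.007],"angular": [0,0,0],"gripper": -0.4},
    {"linear": [0,0,0.007],"angular": [0,0,0],"gripper": -0.4}
  ]
}}

```text
time: 29.35
position: [0.615, 0.0659, 0.0524]
tcp_rot: [0.001, 0.041, 0.999, -0.0]
contact_force: [-1.3, -0.4, 4.1]
finger_gap: 0.78
finger_force: 70.0
```

```bash
python3 - <<'E'
from h import *
show();settle(3)
E
```

```text
t 29.35 pos [615.   65.9  52.4] yaw 85.3 gap 0.78 ff 70.0 F [-1.3 -0.4  4.1] q [-0.01  0.41  1.74 -0.    0.99 -1.49]
t 29.5 pos [615.   65.9  52.4] yaw 85.3 gap 0.779 ff 70.0 F [-2.1 -0.9  6.1] q [-0.01  0.41  1.74 -0.    0.99 -1.49]
```

Contact came at 52.4 mm, so the lid is seated. I release and retreat.

Call:
{"fn": "send_rows", "kwargs": {
  "plan": [
    {"linear": [0,0,0],"angular": [0,0,0],"gripper": -0.6},
    {"linear": [0,0,0],"angular": [0,0,0],"gripper": -0.75},
    {"linear": [0,0,0],"angular": [0,0,0],"gripper": -0.9},
    {"linear": [0,0,0],"angular": [0,0,0],"gripper": -0.95},
    {"linear": [0,0,-0.01],"angular": [0,0,0],"gripper": -0.95}
  ]
}}

```text
time: 30.0
position: [0.6134, 0.066, 0.0555]
tcp_rot: [-0.001, 0.041, 0.999, -0.0]
contact_force: [0.3, -0.3, -0.4]
finger_gap: 0.974
finger_force: 0.0
```

Call:
{"fn": "send_rows", "kwargs": {
  "plan": [
    {"linear": [0,0,-0.06],"angular": [0,0,0],"gripper": -0.95},
    {"linear": [0,0,-0.12],"angular": [0,0,0],"gripper": -0.95},
    {"linear": [0,0,-0.2],"angular": [0,0,0],"gripper": -0.95},
    {"linear": [0.1,0,-0.25],"angular": [0,0,0],"gripper": -0.95},
    {"linear": [0.2,0,-0.25],"angular": [0,0,0],"gripper": -0.95}
  ]
}}

```text
time: 30.5
position: [0.5236, 0.0737, 0.1865]
tcp_rot: [0.005, 0.042, 0.999, 0.0]
contact_force: [-0.3, 0.3, 0.8]
finger_gap: 0.975
finger_force: 0.0
```

Call:
{"fn": "send_rows", "kwargs": {
  "plan": [
    {"linear": [0.1,0,0],"angular": [0,0,0],"gripper": -0.95},
    {"linear": [0.2,0,0],"angular": [0,0,0],"gripper": -0.95},
    {"linear": [0.2,0,0],"angular": [0,0,0],"gripper": -0.95},
    {"linear": [0.2,0,0],"angular": [0,0,0],"gripper": -0.95},
    {"linear": [0.2,0,0],"angular": [0,0,0],"gripper": -0.95}
  ]
}}

```text
time: 31.0
position: [0.422, 0.0821, 0.1824]
tcp_rot: [0.002, 0.041, 0.999, 0.0]
contact_force: [0.8, -0.9, -0.0]
finger_gap: 0.978
finger_force: 0.0
```

```bash
python3 - <<'E'
from h import *
settle(3)
p,d=camera("scene");W=cloud(d,camera_params("scene")); cv2.imwrite("pics/s10.png",cv2.resize(p[90:350,180:480,::-1],None,fx=2.3,fy=2.3))
p2,d2=camera("top");W2=cloud(d2,camera_params("top"))
for n,x,y,z in(("small",.455,-.061,.066),("square",.4526,-.2062,.076),("large",.4606,.078,.080),("oblong",.615,.0665,.072)):
    for W_,d_ in((W,d),(W2,d2)):
        m=(d_>0)&(abs(W_[...,2]-z)<.006)&(np.hypot(W_[...,0]-x,W_[...,1]-y)<.075 if n=="oblong" else np.hypot(W_[...,0]-x,W_[...,1]-y)<.045)&(d_>0);P=W_[m]
        if len(P)>20: print(n,len(P),rect(P[:,:2]),"z",np.median(P[:,2]).round(4),P[:,2].std().round(4),"slope",np.linalg.lstsq(np.c_[P[:,:2],np.ones(len(P))],P[:,2],rcond=None)[0][:2].round(3))
E
```

```text
t 31.15 pos [422.1  82.  182. ] yaw 85.2 gap 0.979 ff 0.0 F [ 0.4  0.4 -0.3] q [ 0.03 -0.17  2.1  -0.    1.2  -1.46]
small 214 c=(456.6,-63.5) size 36.6x34.3 long-axis 85.4 z 0.0669 0.0021 slope [-0.036 -0.063]
small 241 c=(457.6,-61.3) size 33.2x32.4 long-axis 88.5 z 0.0653 0.0021 slope [-0.003  0.009]
square 395 c=(451.6,-207.5) size 52.1x50.4 long-axis 14.2 z 0.0773 0.0021 slope [-0.029 -0.041]
square 582 c=(454.1,-206.0) size 49.8x47.8 long-axis -75.0 z 0.0754 0.0022 slope [0.003 0.006]
large 869 c=(460.7,75.6) size 67.2x66.7 long-axis 38.2 z 0.0812 0.0017 slope [-0.02  -0.018]
large 488 c=(477.5,77.1) size 64.7x35.8 long-axis -88.6 z 0.0791 0.0021 slope [-0.006  0.003]
oblong 2178 c=(614.6,65.5) size 112.1x71.0 long-axis -5.0 z 0.0733 0.0017 slope [-0.004 -0.019]
oblong 1783 c=(616.2,67.6) size 112.4x68.0 long-axis -4.8 z 0.0716 0.0022 slope [0.003 0.   ]
```

View pics/s10.png

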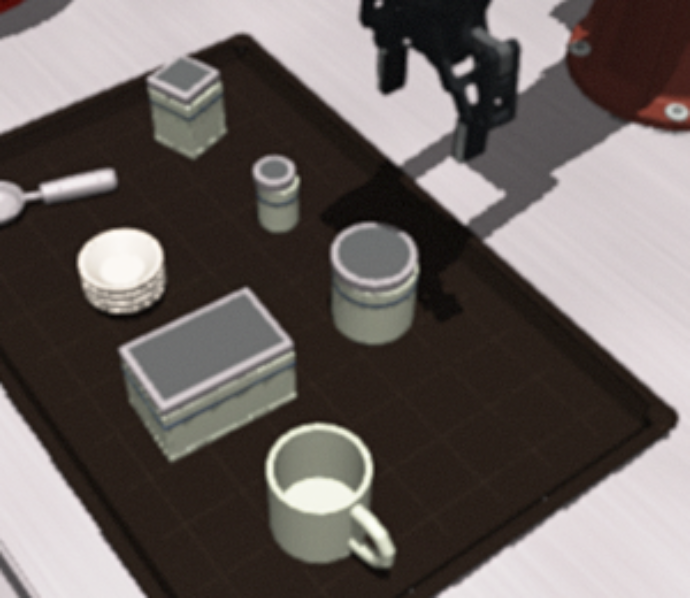

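All four lids sit flat and centred on their own pots. The mug and dish pile have not moved, and the gripper is clear. I hand the job in.

```bash
python3 -c "
from cell import *
print(job_done())"
```

```text
the job is handed in; nothing more can be done
None
```

All four lids are on their matching pots, flat and centred by camera check, with the pots, mug and dish pile left in place; the job was handed in at about 31 s of the 125 s allowed, and no verdict came back.

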